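Load the tea-light keeper and snap its cover on

ROBOT

A 6-joint arm with a two-finger parallel gripper is mounted at the origin on a cart in front of the work surface, level with it; the furniture and walls round the work are solid. World frame = base frame: x ahead of the robot, y to its left, z up, the work surface at z = 0. Lengths are in mm, angles in rad, forces in N, time in s.
With the tool pointing down it reaches from about 275 to 750 mm from the base axis. Payload 10.2 kg.
Tool frame: the origin (TCP) lies at the very end of the fingers, on their centre line; the grasp point (between the pads) lies 19 mm behind it; z points along the fingers, y is the direction in which the jaws open and shut (so a half turn about z gives the same grasp; the last joint's range is limited). The gripper opens to 85 mm and grips with 20 to 120 N. Pads are 22 mm wide; open, the fingers measure 114 mm over their backs; the gripper's body (76 mm by 85 mm) begins 54 mm behind the grasp point. The pads swing forward as they close: fully open they stand 13 mm farther back than shut.
Start: joints at [-1.475, 0.313, 1.498, -0, 1.331, -0.223], TCP at [164.536, -498.557, 231.294] pointing down, gripper open.
Joint ranges: [-2.94, 2.94], [-0.97, 2.17], [0.19, 2.56], [-1.23, 4.37], [0.02, 3.11], [-2.88, 2.88]. Speed limits (rad/s): [2.39, 2.39, 3.01, 3.14, 3.14, 3.14].

INTERFACE

Orientations are given as a unit quaternion [w, x, y, z].
In Python, from rig import readout, cams, finish_job gives the robot as it stands. The module is installed in compiled form; this text tells all that it offers.
- The arm moves only by the tool carry_out, never from a script. Its argument "steps" is one flat list of numbers, 7 for each row, row after row: the shift along the tool's x, y, z in cm, then the turn, a rotation vector about the tool's x, y, z in units of 5 degrees (1.0 is 5 degrees), then the opening, from -1 (shut) to 1 (fully open), so that 0 is half open. In form: [x, y, z, ax, ay, az, hand, x, y, z, ax, ay, az, hand, ...]. A call has 1 to 20 rows; each row shifts and turns the commanded pose from where the row before left it, along the tool's axes as they then stand; what a row does not reach is not made up. A row lasts 1/12 s, in which the tool goes at most 41.7 mm and 7.16 degrees, less where a joint would pass 70% of its speed; a pose out of reach is approached as far as the arm can. A call with a gripper value outside its range is refused whole. The fingers move at their own pace and stop on an object; "grip_force" is the grip in N (left out, the last holds). Time passes only in rows, so rows that do not move let the fingers close. It gives the time, the measured TCP pose, the force and the opening at its end, in the units of the state.
- readout.sense(): the state, without advancing time (a new reading comes with each control period).
- cams.capture(name): name is "side" or "top" or "wrist"; returns the picture (384x512x3 uint8, red, green, blue); there is no depth.
- cams.calibration(name): a dict with "fx", "fy", "cx", "cy" (pixels), "R" (3x3) and "t" (3): a world point X has camera coordinates R X + t; the wrist camera has in their place "T_tool_cam" (4x4, takes a point from camera to tool coordinates, whose origin is the TCP and whose axes are the flange's). Camera axes: x right, y down, z forward; pixel columns grow to the right and rows downward; lengths in mm; the calibration is good to about 2 mm. A picture is of the moment at which its call begins: read the wrist's pose just before it. calibration takes no time and is no camera call.
- finish_job(): hands the job in, once; it reports no verdict.
The state is a dict: "time_s": time; "joints": joint angles; "dq": joint speeds; "tau": joint torques, N m; "eef_pos": TCP position; "ee_rot": TCP orientation; "force": force on the tool from outside, world axes, zero at the start; "wrist_torque": the same for the moment, N m; "grip_width": opening from 0.0 (shut) to 1.0 (fully open).
Only numpy, scipy, OpenCV 4.12 (cv2) and the standard library are available. Lean on these libraries where they do the work, as an engineer would, in place of code of your own. Each camera call takes 0.05 s, during which the arm holds its last target.

TASK

Load the blue tea-light keeper: lay the red tea light flat on its spring floor between the guide walls, let go, and lay the green one on top of it. Then take the yellow cover off its sloped rest and push it straight down over the two orange hooks until both have snapped over it, and let go. Leave the garlic, the funnel, the spice jar and the pepper mill standing where they are.

Things in the scene. Friction and masses are not known exactly. Their poses are not given: they have to be found in the camera images.
- keeper: fixed blue tea-light keeper, base plate 122 x 66 x 10 mm; origin at the centre of its underside (worktop height), z up, x along its length towards hook_a. Two curved guide walls round its axis (4 mm thick, inner radius 22 mm, tops 50 mm up) span 45 degrees either side of +x and of -x; the +y and -y sides are open (gaps 30 mm wide) for fingers. Hooks stand outside the walls.
- platform_top (a point): centre of the top of the keeper's white sprung floor (36 mm disc on the keeper's axis), 29 mm above the worktop when empty; 300 N/m spring, sinks about 1 mm per tea light. With both tea lights in, the upper one stands about 8 mm above the walls; the cover pushes it down.
- platform (a joint): travel of the sprung floor, m, 0 up, positive down, at most 0.018
- hook_a (a joint): bending of the orange snap hook at the keeper's +x side, rad: 0 upright, positive bent inward to the keeper's axis, springs back to 0. Stem 4 mm (x) by 10 mm (y), x = 37 to 41 mm, tip 72 mm above the worktop; a ramp runs from the tip down and out to the barb. Snapping the cover over both hooks takes about 7 to 12 N downward in all.
- hook_b (a joint): the same for the mirror-image hook at the keeper's -x side
- hook_a_barb (a point): outer lower edge of hook_a's barb: 47 mm from the keeper's axis, flat underside 57 mm above the worktop. A snapped-on cover lies with its underside 50 to 51 mm above the worktop (walls stop it below, barbs above)
- hook_b_barb (a point): outer lower edge of hook_b's barb
- cover: yellow plate 110 x 46 x 6 mm, 50 to 85 g, grip bar on top; origin at the centre of the plate's underside, x along its length, z out of the bar's side. Bar: along x, 44 mm long, 14 mm wide, 22 mm high, centred. Two windows, 27 to 42.5 mm from the centre along x, 18 mm wide in y: the hooks pass up through them. Works either way round. It starts on the sloped rest.
- cover_grip (a point): middle of the cover's grip bar, 17 mm above the plate's underside
- cover_end_a (a point): top of the strip outside the window at the cover's +x end, 48 mm from its centre, 6 mm above the underside; the barb of a hook snaps over this strip
- cover_end_b (a point): the same at its -x end
- rest: pale wooden sloped rest, fixed, foot 116 x 70 mm, about 85 mm high at the far edge; origin at the centre of its underside. Its 120 x 58 mm tray slopes 35 degrees, low side to its -x (roughly to the robot), middle 52 mm up; lip 6 mm high at the low end, cheeks 5 mm at the sides. The cover lies on it, its x pointing up the slope.
- red_tealight: tea light with red wax in a metal cup, 38 mm across, 15 mm high, 30 g; origin at the centre of its underside, z up
- green_tealight: tea light with green wax in a metal cup, 38 mm across, 15 mm high, 30 g; origin at the centre of its underside, z up
- garlic: loose garlic bulb, 60 mm across, 59 mm high, standing close beside the red tea light (centres 64 to 70 mm apart); bystander; origin at the centre of its underside
- funnel: loose grey funnel standing mouth down, 58 mm across, 58 mm high, close beside the green tea light (centres 64 to 70 mm apart); bystander; origin at the centre of its underside
- spice_jar: loose spice jar with a mustard-coloured cap, 42 mm across, 106 mm high, standing behind the keeper's +x end; bystander; origin at the centre of its underside
- mill: loose pepper mill, 44 mm across, 90 mm high, standing behind the high end of the rest; bystander; origin at the centre of its underside
There are look-alikes about, which are no part of the job. There is more than one size of the cover; the one meant has the size given above.

How it is judged:
By the outcome, as a careful person would: the job done as asked, in the order asked, and still so for the second after the job is handed in, with the robot touching nothing.
It also fails if it takes over 72 s, if anything falls off the work surface, if the arm or the gripper's body presses on something with over 40 N, if the wrist force passes 120 N, or if a joint passes its speed limit or range.

## Working session

There is one attempt and no reset: what is moved stays moved. The work goes in short steps, Python scripts to look and compute and a tool call to move; the robot and the scene stay as the last step left them, time stands still between calls to the robot, and variables do not carry over. Pictures are saved under pics/ and viewed, and the job is handed in when it is done.

Besides the shell and the picture viewer there is one more tool, called after ">>>" as name(argument=value, ...), one argument or row to a line, values as JSON. carry_out: Moves the arm, as the interface text tells. Its arguments: {"type":"object","properties":{"steps":{"type":"array","items":{"type":"number"}},"grip_force":{"type":"number"}},"required":["steps"]}

```bash
mkdir -p pics
python3 - <<'E'
from rig import readout,cams
import cv2
s=readout.sense();print(s)
for n in ["side","top","wrist"]:
    im=cams.capture(n);cv2.imwrite(f"pics/{n}0.png",im[:,:,::-1])
    print(n,cams.calibration(n))
E
```

```text
{'time_s': 0.0, 'joints': array([-1.47540573e+00,  3.13448720e-01,  1.49844503e+00,  5.23826518e-06,
        1.33099374e+00, -2.23422218e-01]), 'dq': array([-0.00238526,  0.00066513,  0.00248827, -0.00037953,  0.00051208,
        0.00026597]), 'tau': array([ 7.87811259e-04, -4.12267685e+01, -2.59743029e+01, -1.25817155e-04,
        4.01416677e-03, -1.75154815e-05]), 'eef_pos': array([ 164.50911372, -498.28780848,  230.73274024]), 'ee_rot': array([-6.45928913e-04,  9.87321572e-01,  1.58731518e-01,  4.39552444e-05]), 'force': array([-0.2953811 , -0.19721906, -0.1655703 ]), 'wrist_torque': array([-0.06313278,  0.04971474, -0.05646553]), 'grip_width': 0.9998885612786392}
side {'fx': 493.4724783084471, 'fy': 493.4724783084471, 'cx': 252.49106302337557, 'cy': 185.893399733893, 'R': array([[ 0.99982674,  0.01822568,  0.00378367],
       [ 0.01017044, -0.36463525, -0.93109489],
       [-0.01559018,  0.93097205, -0.36475743]]), 't': array([-545.52884317,   87.51612215, 1465.07977711])}
top {'fx': 370.5601071654703, 'fy': 370.5601071654703, 'cx': 257.76098614351133, 'cy': 193.94799634929643, 'R': array([[-1.26530733e-02, -9.97116787e-01,  7.48198632e-02],
       [-9.87939976e-01,  9.18419560e-04, -1.54834624e-01],
       [ 1.54319487e-01, -7.58766677e-02, -9.85103156e-01]]), 't': array([ -5.41976485, 542.4299999 , 868.34045827])}
wrist {'fx': 276.8724321339678, 'fy': 276.8724321339678, 'cx': 256.4574545805082, 'cy': 186.81624822498924, 'T_tool_cam': array([[ 8.01335727e-04, -9.52867107e-01, -3.03386937e-01,
         7.73010158e+01],
       [ 9.99999636e-01,  8.52564628e-04, -3.64068247e-05,
         1.47643829e+00],
       [ 2.93347837e-04, -3.03386798e-01,  9.52867443e-01,
        -1.40624438e+02],
       [ 0.00000000e+00,  0.00000000e+00,  0.00000000e+00,
         1.00000000e+00]])}
```

View pics/side0.png

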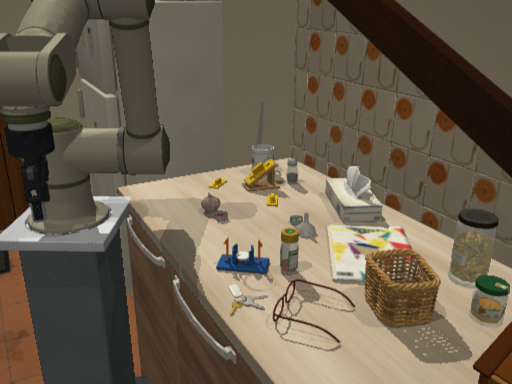

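View pics/top0.png

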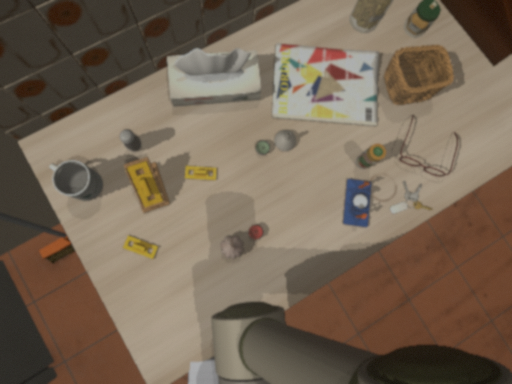

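View pics/wrist0.png

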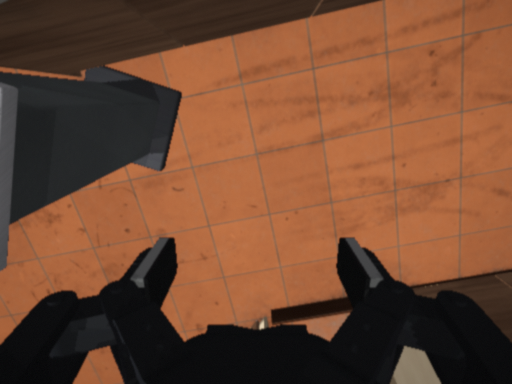

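Side: keeper near (243,262), rest with cover (262,177), garlic (210,204), funnel (306,228), jar (290,250). In the top view the keeper is at (358,202), rest (147,184), red light (257,231), green light (263,147). I'll enlarge these areas.

Run:
```python
import cv2,numpy as np
t=cv2.imread("pics/top0.png")
def crop(x0,y0,w,h,k,im=t):
    c=cv2.resize(im[y0:y0+h,x0:x0+w],None,fx=k,fy=k,interpolation=cv2.INTER_CUBIC)
    for i in range(0,w,10): cv2.putText(c,str(x0+i),(i*k,8),0,.3,(255,255,255),1); c[::4,i*k]=255
    for i in range(0,h,10): cv2.putText(c,str(y0+i),(0,i*k+4),0,.3,(255,255,255),1); c[i*k,::4]=255
    return c
cv2.imwrite("pics/tA.png",np.vstack([np.hstack([crop(215,215,60,50,6),crop(245,120,60,50,6)]),np.hstack([crop(335,165,60,45+5,6),crop(115,145,60,50,6)])]))
cv2.imwrite("pics/tB.png",np.vstack([np.hstack([crop(335,185,60,50,6),crop(115,170,60,50,6)]),np.hstack([crop(345,130,60,50,6),crop(110,115,60,50,6)])]))
s=cv2.imread("pics/side0.png")
cv2.imwrite("pics/sA.png",np.vstack([crop(205,225,110,55,7,s)]))
```

```text
(no output)
```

View pics/tA.png

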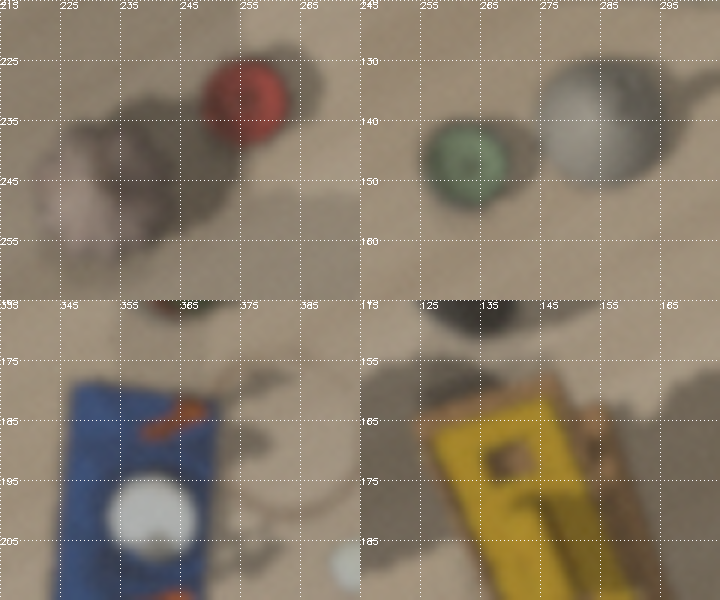

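View pics/tB.png

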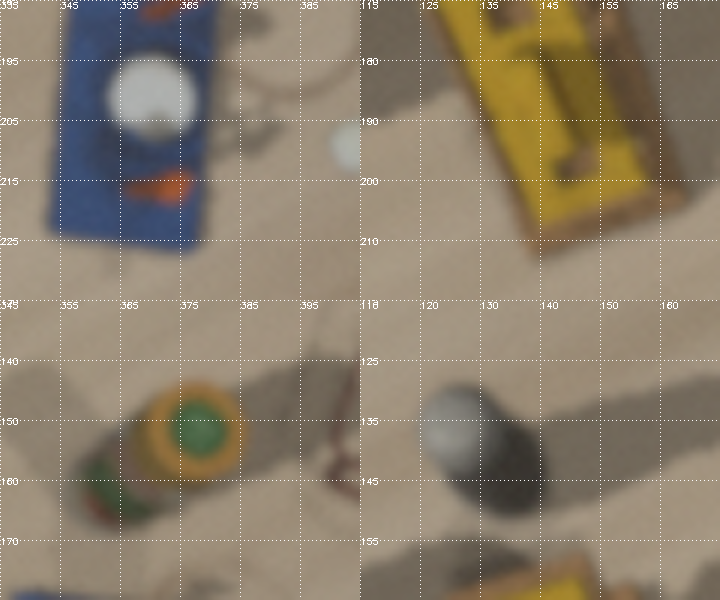

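View pics/sA.png

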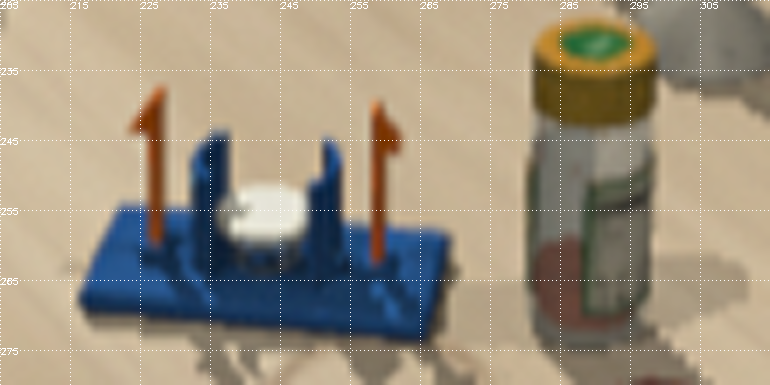

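```bash
cat > h.py <<'E'
import numpy as np
from rig import readout,cams
from scipy.spatial.transform import Rotation as Ro
import cv2
def cam(n,s=None):
    c=cams.calibration(n);K=np.array([[c['fx'],0,c['cx']],[0,c['fy'],c['cy']],[0,0,1]])
    if n=="wrist":
        q=s['ee_rot'];T=np.eye(4);T[:3,:3]=Ro.from_quat([q[1],q[2],q[3],q[0]]).as_matrix();T[:3,3]=s['eef_pos']
        M=np.linalg.inv(T@c['T_tool_cam']);return K,M[:3,:3],M[:3,3]
    return K,np.array(c['R']),np.array(c['t'])
def onz(C,p,z):
    K,R,t=C;o=-R.T@t;d=R.T@np.linalg.inv(K)@[p[0],p[1],1];return o+d*(z-o[2])/d[2]
def proj(C,X):
    K,R,t=C;x=(np.atleast_2d(X)@R.T+t)@K.T;return x[:,:2]/x[:,2:]
def grid(im,x0,y0,w,h,k,st=10):
    c=cv2.resize(im[y0:y0+h,x0:x0+w],None,fx=k,fy=k,interpolation=cv2.INTER_CUBIC)
    for i in range(0,w,st): cv2.putText(c,str(x0+i),(i*k,8),0,.3,(255,255,255),1); c[::4,i*k]=255
    for i in range(0,h,st): cv2.putText(c,str(y0+i),(0,i*k+4),0,.3,(255,255,255),1); c[i*k,::4]=255
    return c
E
python3 - <<'E'
from h import *
T=cam("top");S=cam("side")
np.set_printoptions(precision=1,suppress=True)
for n,p,z in [("red",(256,232),15),("garlic",(231,246),30),("green",(262.5,147),15),("funnel",(285.5,140),8),("plat",(360,201),29),("TL",(347.5,178.8),10),("TR",(371,181.7),10),("BL",(343,223.7),10),("BR",(367.5,226.7),10),("ha",(369.5,182.2),72),("hb",(366.7,216),72),("jarcap",(378,151.5),106),("mill",(125.5,134.5),85),("cTL",(127,165.5),83),("cTR",(146.3,162),83),("cBR",(163,202),27),("cBL",(145.5,207),27)]:
    print(n,onz(T,p,z))
print("side plat",onz(S,(243,255),29), onz(S,(228,237.5),72),onz(S,(257.5,239.5),72))
E
```

```text
red [450.7  -5.6  15. ]
garlic [416.6  56.6  30. ]
green [669.6 -25.1  15. ]
funnel [691.2 -86.7   8. ]
plat [ 526.1 -270.4   29. ]
TL [ 587.3 -247.2   10. ]
TR [ 579.7 -309.8   10. ]
BL [ 470.2 -229.5   10. ]
BR [ 462.  -293.3   10. ]
ha [ 566.6 -281.3   72. ]
hb [ 483.8 -269.3   72. ]
jarcap [ 634.7 -293.2  106. ]
mill [676.7 302.4  85. ]
cTL [602.9 296.5  83. ]
cTR [611.5 253.   83. ]
cBR [525.1 222.3  27. ]
cBL [512.9 263.8  27. ]
side plat [ 527.7 -276.1   29. ] [ 491.6 -268.8   72. ] [ 562.3 -277.3   72. ]
```

```bash
cat >> h.py <<'E'
def plan(pos,psi,slope=0.0,s=None,step=3.0):
    """pos target TCP, psi yaw of tool x (deg), tool down; slope: tilt deg so tool x pitches"""
    s=s or readout.sense();q=s['ee_rot'];R=Ro.from_quat([q[1],q[2],q[3],q[0]])
    Rt=Ro.from_euler('z',psi,degrees=True)*Ro.from_euler('x',180,degrees=True)*Ro.from_euler('y',slope,degrees=True)
    d=np.array(pos)-s['eef_pos'];w=(R.inv()*Rt).as_rotvec(degrees=True)/5
    a=R.as_matrix().T@d/10;b=Rt.as_matrix().T@d/10
    f=lambda v:np.round(v,3).tolist()
    print("now",f(s['eef_pos']),"psi",round(np.degrees(np.arctan2(R.as_matrix()[1,0],R.as_matrix()[0,0])),2),"zdir",f(R.as_matrix()[:,2]))
    n=int(np.ceil(np.linalg.norm(d)/10/step));m=int(np.ceil(np.linalg.norm(w)/1.2))
    print("rot units",f(w),"rows>=",m,"each",f(w/max(m,1)))
    print("cm if shift first",f(a),"rows",n,"each",f(a/max(n,1)));print("cm if rot first",f(b),"each",f(b/max(n,1)))
E
python3 -c "
from h import *
plan([451,-6,200],119)"
```

```text
now [164.533, -498.354, 230.881] psi 18.27 zdir [-0.0, 0.001, -1.0]
rot units [-0.006, -0.011, -20.147] rows>= 17 each [-0.0, -0.001, -1.185]
cm if shift first [42.635, -37.772, 3.133] rows 20 each [2.132, -1.889, 0.157]
cm if rot first [29.174, 48.925, 3.088] each [1.459, 2.446, 0.154]
```

>>> carry_out(
  steps=[2.25,-2,0.2,0,0,0,0.5,2.25,-2,0.2,0,0,0,0.5,2.25,-2,0.2,0,0,0,0.5,2.25,-2,0.2,0,0,0,0.5,2.25,-2,0.2,0,0,0,0.5,2.25,-2,0.2,0,0,0,0.5,2.25,-2,0.2,0,0,0,0.5,2.25,-2,0.2,0,0,0,0.5,2.25,-2,0.2,0,0,0,0.5,2.25,-2,0.2,0,0,0,0.5,2.25,-2,0.2,0,0,0,0.5,2.25,-2,0.2,0,0,0,0.5,2.25,-2,0.2,0,0,0,0.5,2.25,-2,0.2,0,0,0,0.5,2.25,-2,0.2,0,0,0,0.5,2.25,-2,0.2,0,0,0,0.5,2.25,-2,0.2,0,0,0,0.5,2.25,-2,0.2,0,0,0,0.5,2.1,-1.8,0.2,0,0,0,0.5],
)

```text
time_s: 1.73
eef_pos: [451.1, -4.3, 193.1]
ee_rot: [-0.0, 0.987, 0.159, -0.0]
force: [0.0, -0.8, 0.4]
grip_width: 0.751
```

>>> carry_out(
  steps=[0,0,0.3,0,0,-1.2,0.5,0,0,0.3,0,0,-1.2,0.5,0,0,0.3,0,0,-1.2,0.5,0,0,0.3,0,0,-1.2,0.5,0,0,0.3,0,0,-1.2,0.5,0,0,0.3,0,0,-1.2,0.5,0,0,0.3,0,0,-1.2,0.5,0,0,0.3,0,0,-1.2,0.5,0,0,0.3,0,0,-1.2,0.5,0,0,0.3,0,0,-1.2,0.5,0,0,0.3,0,0,-1.2,0.5,0,0,0.3,0,0,-1.2,0.5,0,0,0.3,0,0,-1.2,0.5,0,0,0.3,0,0,-1.2,0.5,0,0,0.3,0,0,-1.2,0.5,0,0,0.3,0,0,-1.2,0.5,0,0,0.3,0,0,-0.95,0.5,0,0,0.3,0,0,0,0.5],
)

```text
time_s: 3.23
eef_pos: [450.5, -6.0, 139.0]
ee_rot: [-0.0, 0.506, 0.862, -0.0]
force: [-0.8, 0.5, 0.2]
grip_width: 0.755
```

```bash
cat > w.py <<'E'
from h import *
import sys
s=readout.sense();im=cams.capture("wrist");np.save("w.npy",np.r_[s['eef_pos'],s['ee_rot']])
cv2.imwrite("pics/%s.png"%sys.argv[1],cv2.resize(im[:,:,::-1],None,fx=1.5,fy=1.5));cv2.imwrite("raw_%s.png"%sys.argv[1],im[:,:,::-1])
print(s['time_s'],s['eef_pos'],s['joints'],s['force'],s['grip_width'])
E
python3 w.py w1; python3 -c "
from h import *
plan([451,-6,150],119)"
```

```text
3.2333 [450.49002341  -6.04060143 138.99174125] [-2.74510612e-01  2.53640374e-01  1.83872641e+00  1.15714680e-05
  1.04957370e+00 -7.83831574e-01] [-0.80936652  0.54234482  0.2392267 ] 0.7548015401602892
now [450.246, -5.993, 138.518] psi 118.92 zdir [-0.001, 0.0, -1.0]
rot units [-0.009, -0.01, -0.016] rows>= 1 each [-0.009, -0.01, -0.016]
cm if shift first [-0.036, 0.065, -1.148] rows 1 each [-0.036, 0.065, -1.148]
cm if rot first [-0.037, 0.066, -1.148] each [-0.037, 0.066, -1.148]
```

View pics/w1.png

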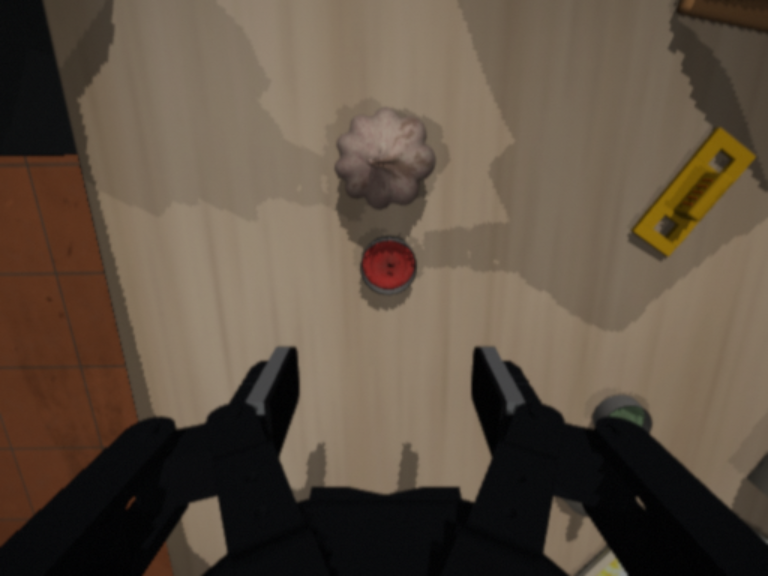

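Red light's top is at (389,264), garlic at (385,158) directly "above" it in the image, so the jaws are oriented well; green shows at (622,418).

Run:
```python
from h import *
w=np.load("w.npy");s=dict(eef_pos=w[:3],ee_rot=w[3:])
C=cam("wrist",s)
im=cv2.imread("raw_w1.png").astype(int)
m=((im[:,:,2]>90)&(im[:,:,1]<60)&(im[:,:,0]<70)).astype(np.uint8); m[:, :150]=0
ys,xs=np.nonzero(m);print(xs.mean(),ys.mean(),len(xs))
p=(xs.mean(),ys.mean())
print("red",onz(C,p,13),onz(C,(259.3,176.3),15)); print("green",onz(C,(415,278),15))
print("garlic",onz(C,(257,105),30))
```

```text
258.03654485049833 179.09634551495017 602
red [451.55474873  -5.87931912  13.        ] [450.9461759   -2.26021122  15.        ]
green [660.9899962 -19.9503204  15.       ]
garlic [415.67010313  55.99584064  30.        ]
```

Run:
```python
from h import *
im=cv2.imread("raw_w1.png")
cv2.imwrite("pics/w1c.png",grid(im,225,145,70,60,10))
```

```text
(no output)
```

View pics/w1c.png

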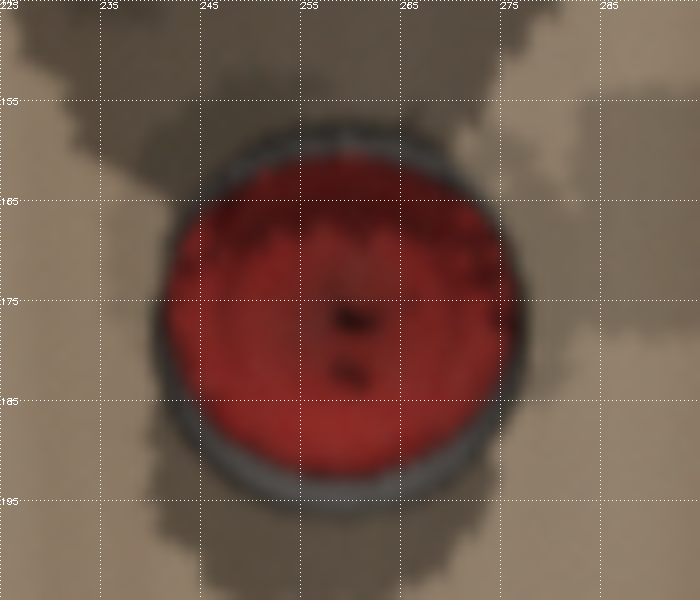

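>>> carry_out(
  steps=[0.23,0.21,2,0,0,0,0.5,0,0,2.5,0,0,0,0.5,0,0,2.5,0,0,0,0.5,0,0,2,0,0,0,0.5,0,0,1.5,0,0,0,0.3,0,0,1,0,0,0,0.3,0,0,0,0,0,0,0.3,0,0,0,0,0,0,0.3],
)

```text
time_s: 3.95
eef_pos: [451.2, -3.1, 24.3]
ee_rot: [-0.0, 0.508, 0.861, -0.0]
force: [-0.3, 0.4, 0.3]
grip_width: 0.648
```

```bash
python3 w.py w2; python3 -c "
from h import *
plan([451,-3,3],119)"
```

```text
3.95 [451.24957467  -3.05340154  24.29061455] [-2.67433718e-01  4.53429082e-01  1.93334611e+00  6.35931942e-06
  7.55549263e-01 -7.71968195e-01] [-0.26458956  0.38665409  0.25719705] 0.6477290610297058
now [451.619, -3.119, 24.789] psi 118.94 zdir [0.001, -0.0, -1.0]
rot units [0.005, 0.005, -0.012] rows>= 1 each [0.005, 0.005, -0.012]
cm if shift first [0.041, -0.049, 2.179] rows 1 each [0.041, -0.049, 2.179]
cm if rot first [0.04, -0.048, 2.179] each [0.04, -0.048, 2.179]
```

View pics/w2.png

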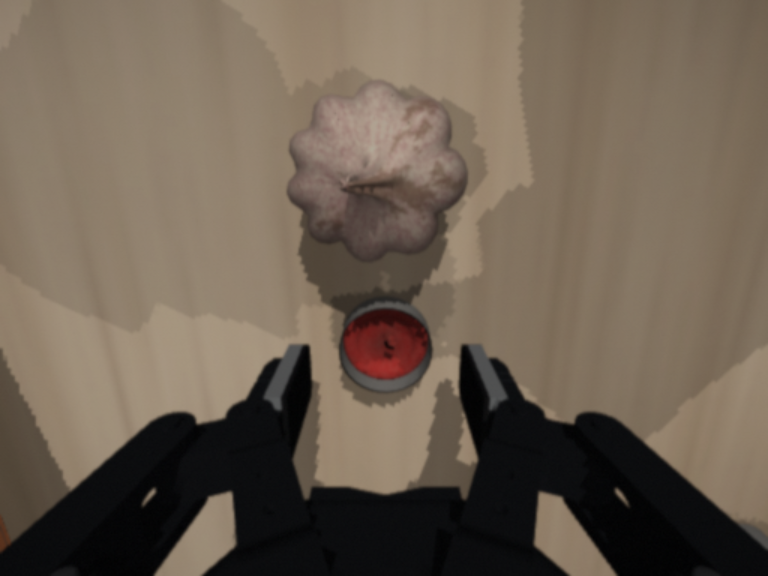

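The red light at (386,343) sits centred between the pads (tips at x 298 and 472). I'll check its along-image position numerically before closing.

Run:
```python
from h import *
w=np.load("w.npy");s=dict(eef_pos=w[:3],ee_rot=w[3:])
C=cam("wrist",s)
print(onz(C,(257.5,229),14))
print(proj(C,[[451,-3,15]]))
```

```text
[450.54922851  -1.5694914   14.        ]
[[257.00439782 231.97230516]]
```

>>> carry_out(
  steps=[0.15,0,1,0,0,0,0.3,0,0,0.8,0,0,0,0.3,0,0,0.35,0,0,0,0.3,0,0,0,0,0,0,0.3,0,0,0,0,0,0,-1,0,0,0,0,0,0,-1,0,0,0,0,0,0,-1,0,0,0,0,0,0,-1,0,0,0,0,0,0,-1,0,0,0,0,0,0,-1],
  grip_force=30,
)

```text
time_s: 4.83
eef_pos: [450.9, -1.8, 3.4]
ee_rot: [0.0, 0.507, 0.862, 0.0]
force: [-1.3, 0.2, 6.1]
grip_width: 0.422
```

```bash
python3 w.py w3
```

```text
4.8333 [450.87908483  -1.82001637   3.35889608] [-2.64910415e-01  4.95372068e-01  1.94459861e+00 -3.70430495e-05
  7.00796337e-01 -7.71234491e-01] [-1.26763425  0.19645438  6.06216414] 0.42179142445259915
```

View pics/w3.png

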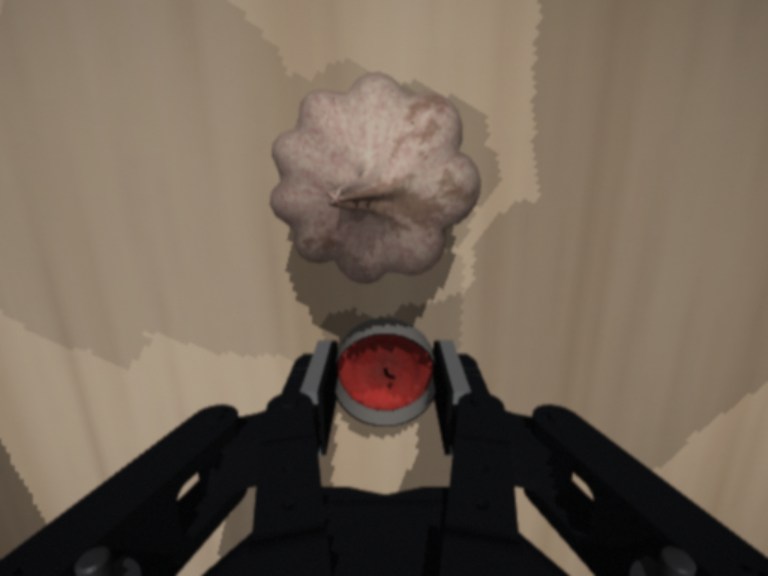

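>>> carry_out(
  steps=[0,0,-0.5,0,0,0,-1,0,0,-1.5,0,0,0,-1,0,0,-2.5,0,0,0,-1,0,0,-3,0,0,0,-1,0,0,-3,0,0,0,-1,0,0,-3,0,0,0,-1,0,0,-2.5,0,0,0,-1,0,0,0,0,0,0,-1],
)

```text
time_s: 5.55
eef_pos: [452.5, -2.2, 167.6]
ee_rot: [0.004, 0.507, 0.862, 0.001]
force: [0.3, 0.5, 0.3]
grip_width: 0.423
```

```bash
python3 w.py w4; python3 -c "
from h import *
plan([525,-271,160],172)"
```

```text
5.55 [452.54606998  -2.16966778 167.59507981] [-2.64707546e-01  2.15062513e-01  1.80335256e+00  1.82376076e-05
  1.11445176e+00 -7.71323845e-01] [0.33026792 0.50564702 0.30799643] 0.4225709267253734
now [451.59, -1.966, 165.103] psi 119.02 zdir [0.005, -0.001, -1.0]
rot units [0.021, 0.058, -10.596] rows>= 9 each [0.002, 0.006, -1.177]
cm if shift first [-27.085, -6.634, 0.584] rows 10 each [-2.708, -0.663, 0.058]
cm if rot first [-11.014, -25.62, 0.51] each [-1.101, -2.562, 0.051]
```

View pics/w4.png

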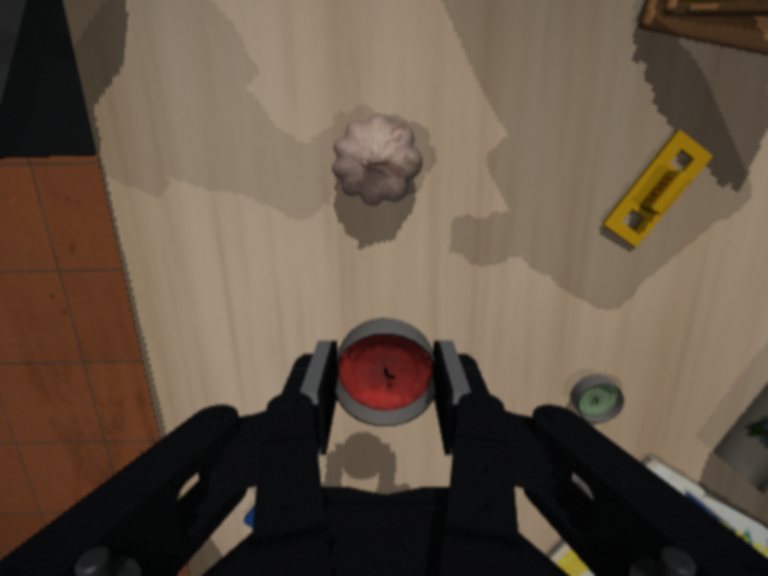

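>>> carry_out(
  steps=[-1.8,-0.44,0,0,0,0,-1,-2.7,-0.66,0,0,0,0,-1,-2.7,-0.66,0,0,0,0,-1,-2.7,-0.66,0,0,0,0,-1,-2.7,-0.66,0,0,0,0,-1,-2.7,-0.66,0,0,0,0,-1,-2.7,-0.66,0,0,0,0,-1,-2.7,-0.66,0,0,0,0,-1,-2.7,-0.66,0,0,0,0,-1,-2.7,-0.66,0,0,0,0,-1,-0.98,-0.24,0,0,0,0,-1],
)

```text
time_s: 6.52
eef_pos: [523.9, -273.5, 161.2]
ee_rot: [-0.001, 0.508, 0.861, -0.0]
force: [-0.1, -0.1, -1.2]
grip_width: 0.42
```

>>> carry_out(
  steps=[0,0,0,0,0,-1.1,-1,0,0,0,0,0,-1.1,-1,0,0,0,0,0,-1.1,-1,0,0,0,0,0,-1.1,-1,0,0,0,0,0,-1.1,-1,0,0,0,0,0,-1.1,-1,0,0,0,0,0,-1.1,-1,0,0,0,0,0,-1.1,-1,0,0,0,0,0,-1.1,-1,0,0,0,0,0,-0.7,-1,0,0,0,0,0,0,-1],
)

```text
time_s: 7.43
eef_pos: [523.7, -269.9, 161.8]
ee_rot: [-0.001, 0.068, 0.998, 0.001]
force: [-0.3, -0.5, -0.1]
grip_width: 0.423
```

```bash
python3 w.py w5; python3 -c "
from h import *
plan([525,-271,160],172)
S=cam('side');
im=cams.capture('side');cv2.imwrite('pics/s5.png',grid(im[:,:,::-1].copy(),190,170,110,110,7))
"
```

```text
7.4333 [ 523.69879326 -269.90332397  161.83752961] [-6.74609165e-01  5.12199858e-01  1.39144759e+00  6.97753384e-05
  1.23982812e+00 -2.10856240e+00] [-0.3181329  -0.46816596 -0.10724812] 0.42308205983365754
now [523.77, -270.008, 161.98] psi 171.96 zdir [-0.001, 0.001, -1.0]
rot units [0.01, -0.016, -0.009] rows>= 1 each [0.01, -0.016, -0.009]
cm if shift first [-0.136, -0.081, 0.198] rows 1 each [-0.136, -0.081, 0.198]
cm if rot first [-0.136, -0.081, 0.198] each [-0.136, -0.081, 0.198]
```

View pics/w5.png

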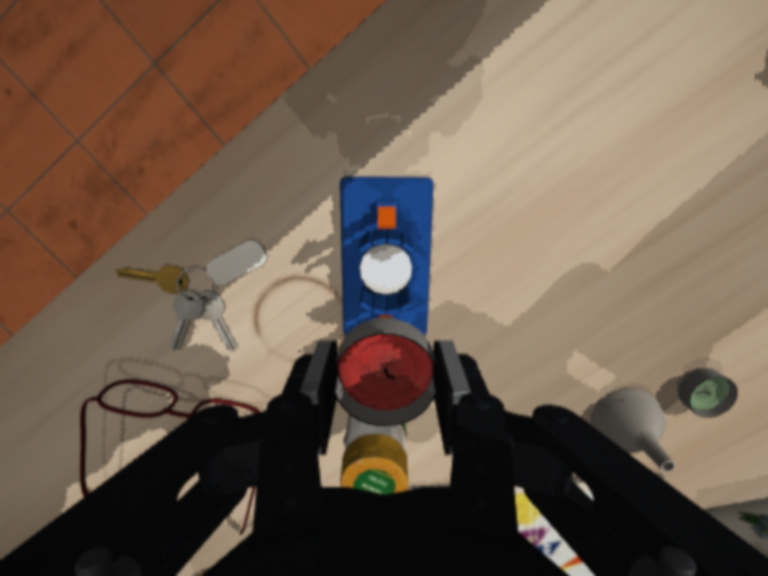

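View pics/s5.png

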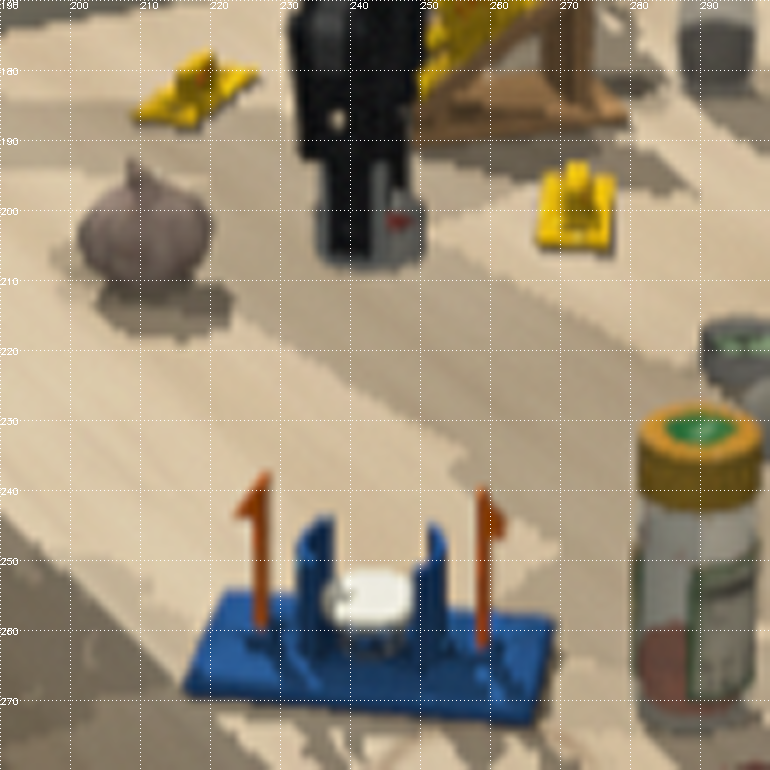

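Keeper is clearly seen: floor disc (386,268), hook_b tip (387,217), plate corners (342,178), (433,178). Light's underside is about flush with the finger tips. Enlarging.

Run:
```python
from h import *
im=cv2.imread("raw_w5.png")
cv2.imwrite("pics/w5c.png",grid(im,215,110,85,110,7))
cv2.imwrite("pics/w5d.png",grid(im,215,205,85,85,7))
```

```text
(no output)
```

View pics/w5c.png

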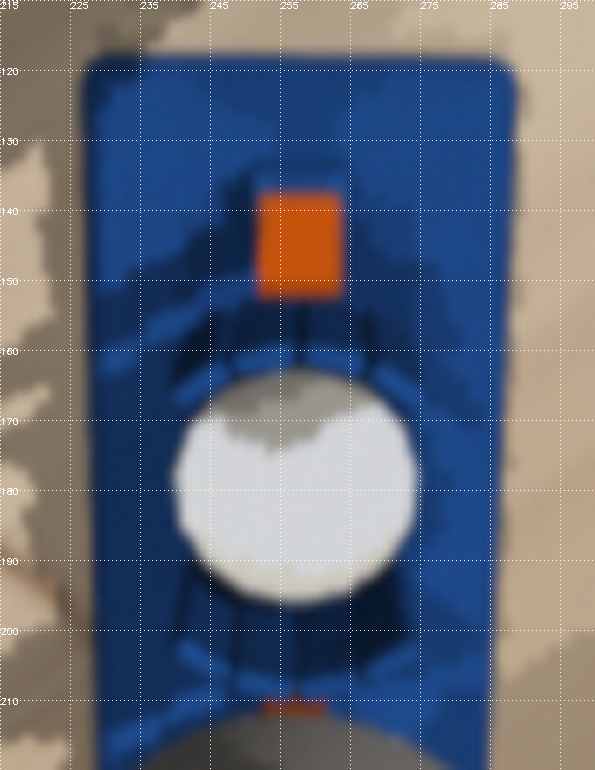

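View pics/w5d.png

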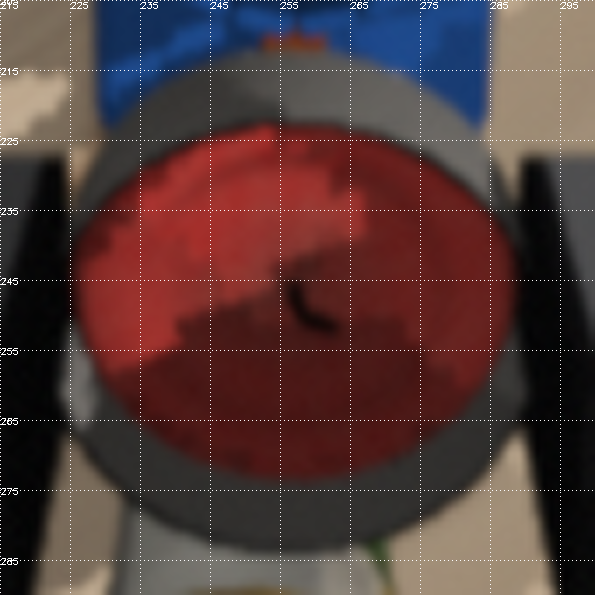

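Run:
```python
from h import *
np.set_printoptions(precision=1,suppress=True)
w=np.load("w.npy");s=dict(eef_pos=w[:3],ee_rot=w[3:])
C=cam("wrist",s);q=w[3:];R=Ro.from_quat([q[1],q[2],q[3],q[0]]).as_matrix()
for n,p,z in [("disc",(257.3,179.3),29),("c1",(227,118.2),10),("c2",(289,117.8),10),("hookb",(258,145),72),("eL",(229,210),10),("eR",(285.2,210),10)]:
    X=onz(C,p,z);print(n,X,"tool",R.T@(X-w[:3]))
for h in (9,10.5,12):
    X=onz(C,(257.2,248),w[2]+h);print("light",h,X,R.T@(X-w[:3]))
# w3
s=dict(eef_pos=np.array([450.88,-1.82,3.36]),ee_rot=np.array([0,.507,.862,0])/np.hypot(.507,.862))
C=cam("wrist",s);print("w3",onz(C,(257.3,247.8),14))
im=cv2.imread("raw_w3.png");cv2.imwrite("pics/w3c.png",grid(im,215,205,85,85,7))
```

```text
disc [ 525.  -270.4   29. ] tool [ -1.6  -0.5 132.8]
c1 [ 461.5 -293.1   10. ] tool [ 58.2 -31.7 151.9]
c2 [ 469.7 -230.    10. ] tool [ 58.7  32.  152. ]
hookb [ 483.4 -264.4   72. ] tool [40.5 -0.1 89.9]
eL [ 562.  -307.9   10. ] tool [-43.4 -32.6 151.7]
eR [ 570.7 -244.5   10. ] tool [-43.4  31.4 151.8]
light 9 [ 522.7 -270.7  170.8] [ 0.9 -1.  -9. ]
light 10.5 [ 521.8 -270.6  172.3] [  1.8  -1.  -10.5]
light 12 [ 521.  -270.5  173.8] [  2.7  -1.  -12. ]
w3 [449.1  -0.5  14. ]
```

View pics/w3c.png

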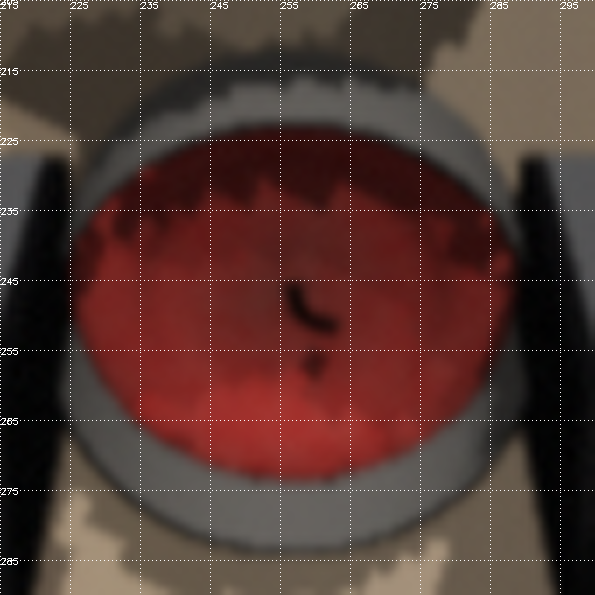

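Run:
```python
from rig import cams
for i in range(3):
    c=cams.calibration("wrist");print(c['T_tool_cam'][:3,3],c['cx'],c['cy'],c['fx'])
import numpy as np
w=np.load("w.npy");print(w)
```

```text
[  77.15262745   -1.44168709 -140.62450391] 256.4574545805082 186.81624822498924 276.8724321339678
[  77.15262745   -1.44168709 -140.62450391] 256.4574545805082 186.81624822498924 276.8724321339678
[  77.15262745   -1.44168709 -140.62450391] 256.4574545805082 186.81624822498924 276.8724321339678
[ 5.23698793e+02 -2.69903324e+02  1.61837530e+02 -7.54921474e-04
  6.83794819e-02  9.97658939e-01  5.63490767e-04]
```

Run:
```python
from h import *
np.set_printoptions(precision=2,suppress=True)
c=cams.calibration("wrist");K=np.array([[c['fx'],0,c['cx']],[0,c['fy'],c['cy']],[0,0,1]]);T=c['T_tool_cam']
def tool(p,z):
    o=T[:3,3];d=T[:3,:3]@np.linalg.inv(K)@[p[0],p[1],1];return o+d*(z-o[2])/d[2]
print("w1 bottom rim", tool((259,196),138.9-15)[0]+19, " TCP then 450.4,-6; final grasp moved x_t", np.dot([450.9-450.4,-1.8+6.0],[-.484,.875]))
print("w2 rim bottom",tool((257,391.5/1.5),24.5-15)[0]+19, np.dot([450.9-451.4,-1.8+3.1],[-.484,.875]))
print("w3 rim bottom",tool((257,283.5),-11.6)[0]+19)
for r in (282.5,284.5): print(tool((257,r),-11.6)[0]+19)
print("disc",tool((257.3,179.3),132.8), tool((257.3,162.7),132.8)[0]-18,tool((257.3,196),132.8)[0]+18)
```

```text
w1 bottom rim 2.3861558670366207  TCP then 450.4,-6; final grasp moved x_t 3.4330000000000003
w2 rim bottom 0.0785125351457765 1.3795
w3 rim bottom -0.6080011584149787
0.04012328203556592
-1.2578000204818807
disc [ -1.58  -0.48 132.8 ] -2.1674973646075344 -1.7699949847363854
```

>>> carry_out(
  steps=[-0.1,0.06,1,0,0,0.09,-1,0,0,2,0,0,0,-1,0,0,2.5,0,0,0,-1,0,0,2,0,0,0,-1,0,0,1.5,0,0,0,-1,0,0,1,0,0,0,-1,0,0,0,0,0,0,-1,0,0,0,0,0,0,-1],
)

```text
time_s: 8.2
eef_pos: [525.1, -270.1, 62.6]
ee_rot: [-0.0, 0.074, 0.997, 0.0]
force: [-0.4, -0.2, -0.1]
grip_width: 0.421
```

```bash
python3 w.py w6; python3 -c "
from h import *
plan([525,-271,31.5],171.5)
im=cams.capture('side');cv2.imwrite('pics/s6.png',grid(im[:,:,::-1].copy(),200,200,80,80,9))
"
```

```text
8.2 [ 525.13052802 -270.11494162   62.6442487 ] [-6.73328067e-01  6.29528871e-01  1.48220623e+00  1.92872109e-05
  1.03029078e+00 -2.09629803e+00] [-0.35586355 -0.22111623 -0.06277404] 0.42145024013063825
now [525.474, -270.385, 63.428] psi 171.54 zdir [0.001, -0.001, -1.0]
rot units [-0.006, 0.011, 0.008] rows>= 1 each [-0.006, 0.011, 0.008]
cm if shift first [0.041, -0.066, 3.193] rows 2 each [0.02, -0.033, 1.596]
cm if rot first [0.038, -0.068, 3.193] each [0.019, -0.034, 1.596]
```

View pics/w6.png

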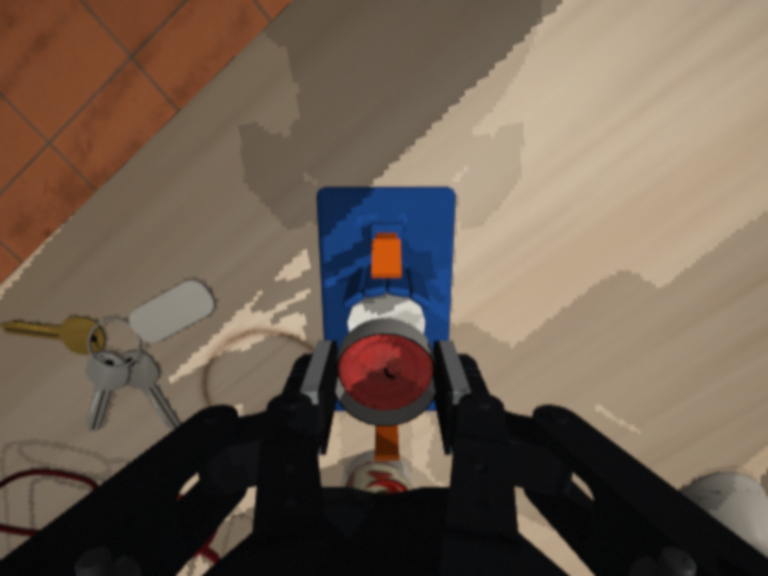

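View pics/s6.png

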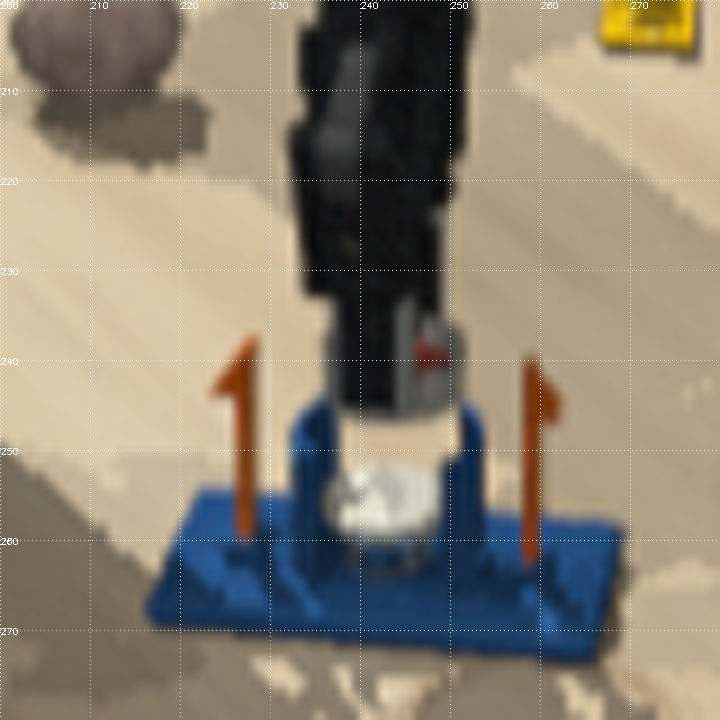

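>>> carry_out(
  steps=[0.05,0,0.6,0,0,0,-1,0,0,0.7,0,0,0,-1,0,0,0.7,0,0,0,-1,0,0,0.6,0,0,0,-1,0,0,0.4,0,0,0,-1,0,0,0.15,0,0,0,-1,0,0,0,0,0,0,-1,0,0,0,0,0,0,-1],
)

```text
time_s: 8.97
eef_pos: [524.7, -270.2, 31.4]
ee_rot: [0.0, 0.074, 0.997, -0.0]
force: [0.8, -0.4, 0.3]
grip_width: 0.422
```

```bash
python3 w.py w7; python3 -c "
from h import *
im=cams.capture('side');cv2.imwrite('pics/s7.png',grid(im[:,:,::-1].copy(),200,200,80,80,9))
"
```

```text
8.9667 [ 524.71799923 -270.18605278   31.38552361] [-6.73867650e-01  6.72906141e-01  1.50183993e+00  1.71956680e-05
  9.66696168e-01 -2.09746495e+00] [ 0.80793654 -0.44452828  0.28223943] 0.421952553729681
```

View pics/s7.png

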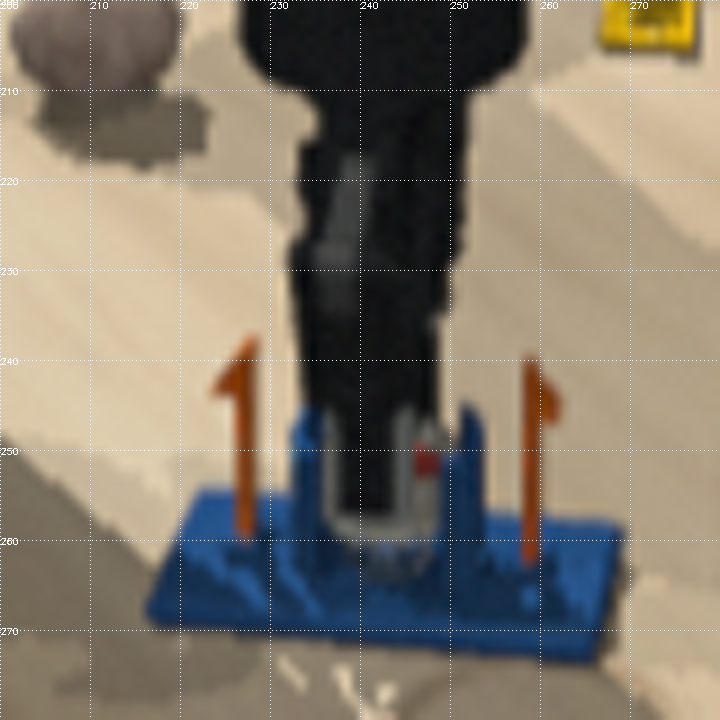

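>>> carry_out(
  steps=[0,0,0,0,0,0,0.3,0,0,0,0,0,0,0.3,0,0,0,0,0,0,0.3,0,0,0,0,0,0,0.3,0,0,-1,0,0,0,0.3,0,0,-2,0,0,0,0.3,0,0,-3,0,0,0,0.3,0,0,-3,0,0,0,0.3,0,0,-3,0,0,0,0.3,0,0,-1,0,0,0,0.3,0,0,0,0,0,0,0.3],
)

```text
time_s: 9.98
eef_pos: [525.6, -270.8, 164.8]
ee_rot: [0.003, 0.074, 0.997, -0.002]
force: [0.3, -0.2, -0.8]
grip_width: 0.652
```

```bash
python3 w.py w8; python3 -c "
from h import *
plan([666,-23,160],109)
im=cams.capture('side');cv2.imwrite('pics/s8.png',grid(im[:,:,::-1].copy(),200,220,120,60,6))
"
```

```text
9.9833 [ 525.60223571 -270.84824977  164.77336576] [-6.73821134e-01  5.09726824e-01  1.38731559e+00  4.54595901e-05
  1.23851334e+00 -2.09749250e+00] [ 0.31398552 -0.15811515 -0.7758398 ] 0.651574833032076
now [524.837, -270.272, 162.26] psi 171.57 zdir [0.002, -0.001, -1.0]
rot units [0.001, 0.025, 12.514] rows>= 11 each [0.0, 0.002, 1.138]
cm if shift first [-10.338, 26.53, 0.217] rows 10 each [-1.034, 2.653, 0.022]
cm if rot first [18.784, 21.398, 0.226] each [1.878, 2.14, 0.023]
```

View pics/w8.png

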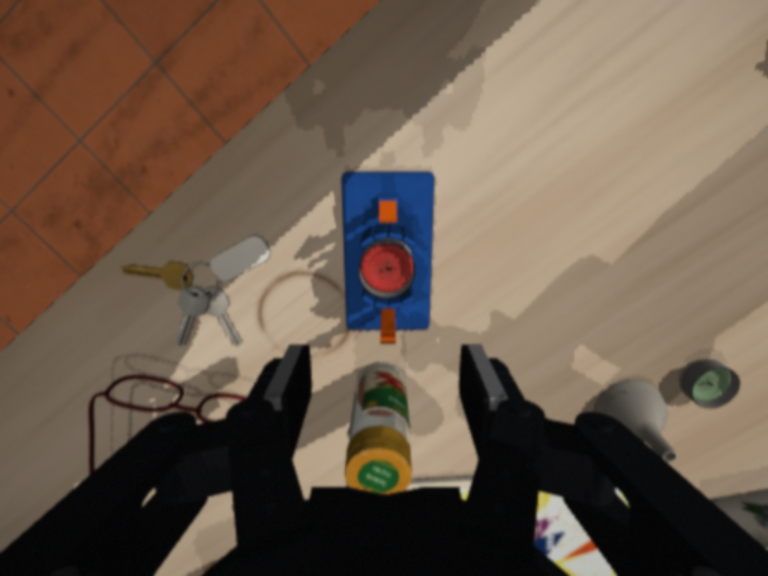

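View pics/s8.png

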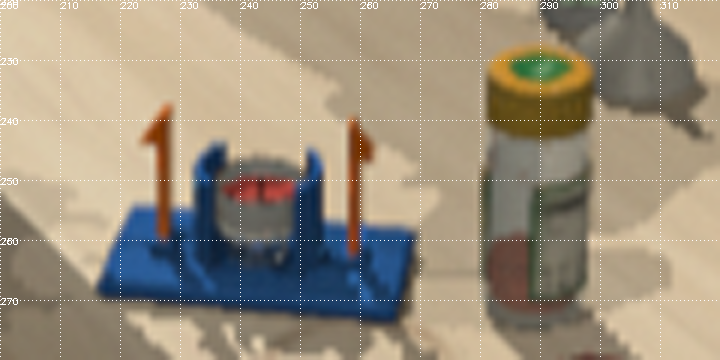

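Red is seated level between the walls (side view: at (242,250); wrist: (387,268)). On to green.

>>> carry_out(
  steps=[-0.7,1.8,0,0,0,0,0.3,-1,2.6,0,0,0,0,0.3,-1,2.6,0,0,0,0,0.3,-1,2.6,0,0,0,0,0.3,-1,2.6,0,0,0,0,0.3,-1,2.6,0,0,0,0,0.3,-1,2.6,0,0,0,0,0.3,-1,2.6,0,0,0,0,0.3,-1,2.6,0,0,0,0,0.3,-1,2.6,0,0,0,0,0.3,-0.6,1.3,0,0,0,0,0.3],
)

```text
time_s: 11.0
eef_pos: [665.5, -20.1, 158.8]
ee_rot: [-0.002, 0.073, 0.997, 0.001]
force: [-0.3, -0.4, -0.0]
grip_width: 0.652
```

>>> carry_out(
  steps=[0,0,0.2,0,0,1.1,0.3,0,0,0.2,0,0,1.1,0.3,0,0,0.2,0,0,1.1,0.3,0,0,0.2,0,0,1.1,0.3,0,0,0.2,0,0,1.1,0.3,0,0,0.2,0,0,1.1,0.3,0,0,0.2,0,0,1.1,0.3,0,0,0.2,0,0,1.1,0.3,0,0,0.2,0,0,1.1,0.3,0,0,0.2,0,0,1.1,0.3,0,0,0.2,0,0,1.1,0.3,0,0,0.2,0,0,0.4,0.3,0,0,0,0,0,0,0.3],
)

```text
time_s: 12.08
eef_pos: [664.4, -22.9, 134.7]
ee_rot: [-0.002, 0.581, 0.814, -0.001]
force: [0.2, 1.1, -0.3]
grip_width: 0.647
```

```bash
python3 w.py w9; python3 -c "
from h import *
plan([666,-23,20],109)
im=cv2.imread('raw_w9.png');cv2.imwrite('pics/w9c.png',grid(im,225,70,80,140,5))
"
```

```text
12.0833 [664.43831535 -22.91578827 134.67219043] [-2.10316648e-01  7.03505017e-01  1.14377524e+00  1.49362067e-05
  1.29861308e+00 -5.41852223e-01] [ 0.19762718  1.06451035 -0.29141149] 0.6465562926573509
now [664.63, -22.986, 135.225] psi 109.12 zdir [-0.003, 0.001, -1.0]
rot units [-0.034, -0.021, 0.023] rows>= 1 each [-0.034, -0.021, 0.023]
cm if shift first [-0.067, 0.164, 11.522] rows 4 each [-0.017, 0.041, 2.88]
cm if rot first [-0.046, 0.129, 11.522] each [-0.011, 0.032, 2.881]
```

View pics/w9.png

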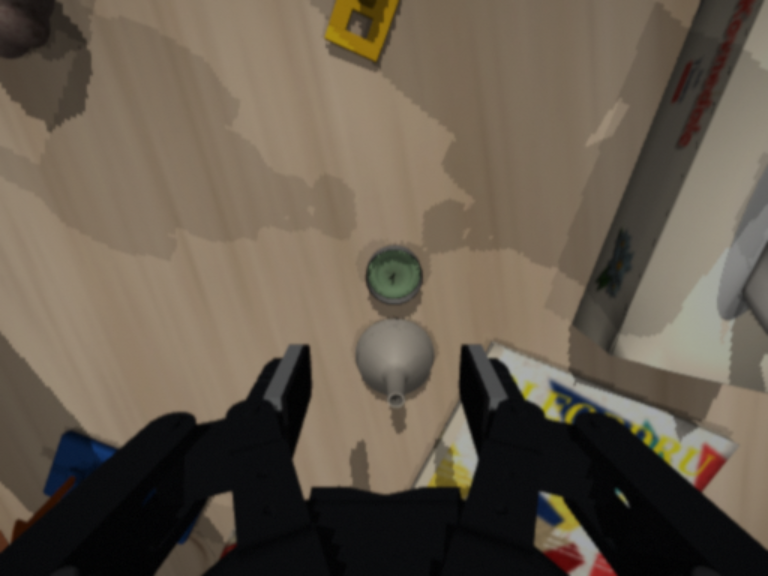

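View pics/w9c.png

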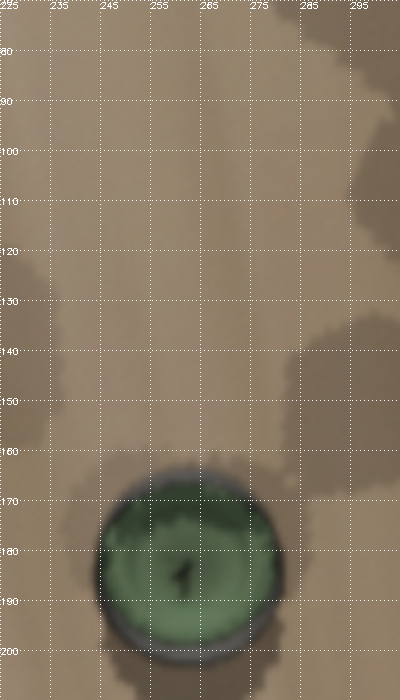

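```bash
cat >> h.py <<'E'
def tool(p,z):
    c=cams.calibration("wrist");K=np.array([[c['fx'],0,c['cx']],[0,c['fy'],c['cy']],[0,0,1]]);T=c['T_tool_cam']
    o=T[:3,3];d=T[:3,:3]@np.linalg.inv(K)@[p[0],p[1],1];return o+d*(z-o[2])/d[2]
E
python3 - <<'E'
from h import *
print(cams.calibration("wrist")['T_tool_cam'][:3,3])
print(tool((262.5,202),135-15)+[19,0,0],tool((262.5,184.5),135-15))
E
```

```text
[  76.09534469   -0.28393026 -140.62482734]
[ -3.71727988   5.78599499 120.        ] [ -4.30900555   5.64958162 120.        ]
```

>>> carry_out(
  steps=[-0.34,0.58,2,0,0,0,0.3,0,0,2.5,0,0,0,0.3,0,0,2.5,0,0,0,0.3,0,0,2,0,0,0,0.3,0,0,1.5,0,0,0,0.3,0,0,0.5,0,0,0,0.3,0,0,0,0,0,0,0.3,0,0,0,0,0,0,0.3],
)

```text
time_s: 12.8
eef_pos: [672.2, -24.5, 27.7]
ee_rot: [0.0, 0.58, 0.815, 0.0]
force: [-0.3, -1.5, 1.1]
grip_width: 0.648
```

```bash
python3 w.py w10
```

```text
12.8 [672.21993843 -24.48127867  27.74124437] [-2.10176140e-01  8.33185994e-01  1.20356167e+00  1.82170229e-05
  1.10440651e+00 -5.43571441e-01] [-0.34366829 -1.52825417  1.08712744] 0.6483353672565153
```

View pics/w10.png

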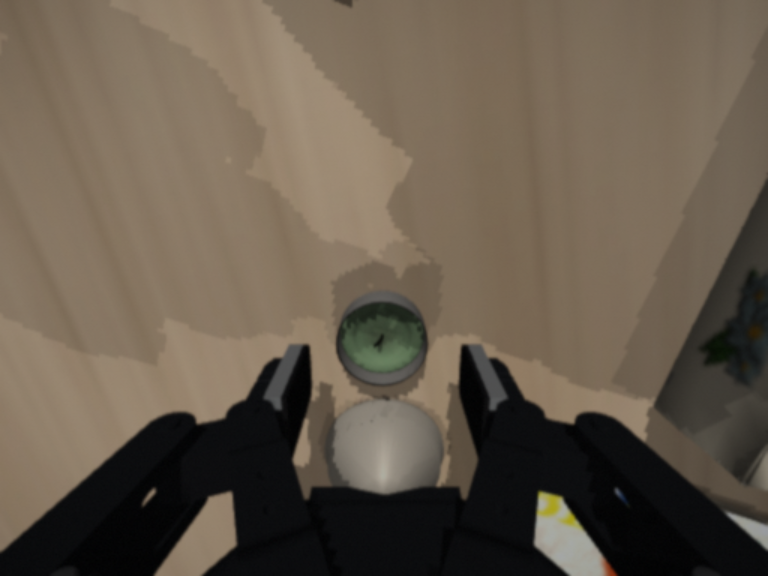

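Run:
```python
from h import *
a=tool((254.7,257.3),27.8-15)[0]+19; b=tool((257,261),24.5-15)[0]+19
print(a,b,a-b)
```

```text
-0.4272736131153039 -0.9977279755208599 0.570454362405556
```

>>> carry_out(
  steps=[0.2,-0.1,1,0,0,0,0.3,0,0,1,0,0,0,0.3,0,0,0.4,0,0,0,0.3,0,0,0,0,0,0,0.3,0,0,0,0,0,0,-1,0,0,0,0,0,0,-1,0,0,0,0,0,0,-1,0,0,0,0,0,0,-1,0,0,0,0,0,0,-1,0,0,-0.5,0,0,0,-1,0,0,-1.5,0,0,0,-1,0,0,-2.5,0,0,0,-1,0,0,-3,0,0,0,-1,0,0,-3,0,0,0,-1,0,0,-3,0,0,0,-1,0,0,-2.5,0,0,0,-1,0,0,0,0,0,0,-1],
)

```text
time_s: 14.27
eef_pos: [672.3, -23.2, 169.9]
ee_rot: [0.005, 0.58, 0.814, 0.002]
force: [0.1, -0.3, 0.9]
grip_width: 0.429
```

```bash
python3 w.py w11;python3 -c "
from h import *
plan([525,-270.2,162],171.5)"
```

```text
14.2667 [672.28029361 -23.1990317  169.91523173] [-2.08255348e-01  6.85357761e-01  1.08202713e+00 -6.52635404e-06
  1.36432440e+00 -5.41114889e-01] [ 0.06450759 -0.34830638  0.87739243] 0.4288533781540338
now [671.394, -23.018, 166.663] psi 109.07 zdir [0.006, -0.001, -1.0]
rot units [0.032, 0.061, -12.486] rows>= 11 each [0.003, 0.006, -1.135]
cm if shift first [-18.577, -21.915, 0.414] rows 10 each [-1.858, -2.191, 0.041]
cm if rot first [10.825, -26.611, 0.466] each [1.083, -2.661, 0.047]
```

View pics/w11.png

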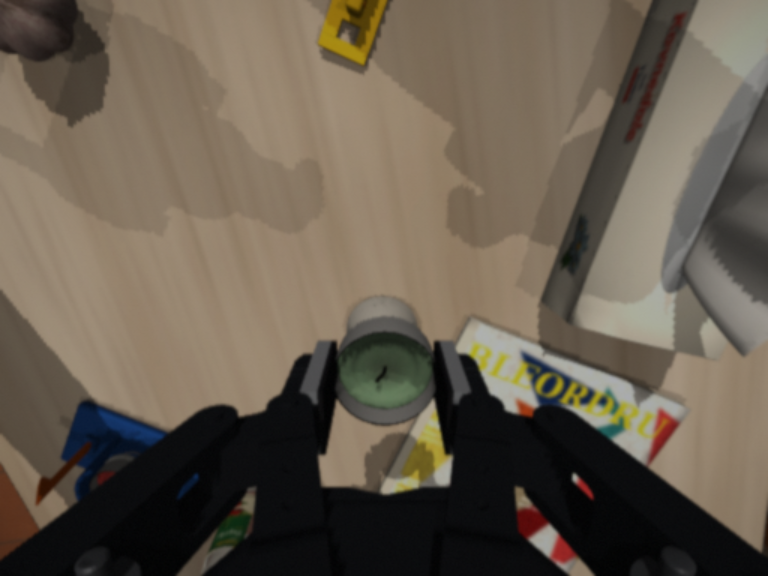

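>>> carry_out(
  steps=[-1.2,-1.4,0,0,0,0,-1,-1.9,-2.24,0,0,0,0,-1,-1.9,-2.24,0,0,0,0,-1,-1.9,-2.24,0,0,0,0,-1,-1.9,-2.24,0,0,0,0,-1,-1.9,-2.24,0,0,0,0,-1,-1.9,-2.24,0,0,0,0,-1,-1.9,-2.24,0,0,0,0,-1,-1.9,-2.24,0,0,0,0,-1,-1.9,-2.24,0,0,0,0,-1,-0.28,-0.36,0.4,0,0,0,-1],
)

```text
time_s: 15.23
eef_pos: [521.7, -273.4, 158.8]
ee_rot: [-0.0, 0.582, 0.813, -0.001]
force: [-0.6, -0.0, -0.7]
grip_width: 0.423
```

>>> carry_out(
  steps=[0,0,0,0,0,-1.1,-1,0,0,0,0,0,-1.1,-1,0,0,0,0,0,-1.1,-1,0,0,0,0,0,-1.1,-1,0,0,0,0,0,-1.1,-1,0,0,0,0,0,-1.1,-1,0,0,0,0,0,-1.1,-1,0,0,0,0,0,-1.1,-1,0,0,0,0,0,-1.1,-1,0,0,0,0,0,-1.1,-1,0,0,0,0,0,-1.1,-1,0,0,0,0,0,-0.4,-1,0,0,0,0,0,0,-1,0,0,0,0,0,0,-1],
)

```text
time_s: 16.4
eef_pos: [523.7, -269.6, 158.5]
ee_rot: [-0.001, 0.074, 0.997, 0.0]
force: [0.0, -0.5, -0.7]
grip_width: 0.423
```

```bash
python3 w.py w12;python3 -c "
from h import *
plan([525,-270.2,75],171.5)"
```

```text
16.4 [ 523.72555582 -269.59984953  158.46937304] [-6.74168044e-01  5.14997414e-01  1.39628108e+00  6.58269480e-05
  1.23182014e+00 -2.09652396e+00] [ 0.04493984 -0.48373101 -0.74833819] 0.42294175988312344
now [523.766, -269.69, 158.654] psi 171.49 zdir [-0.001, 0.001, -1.0]
rot units [0.007, -0.011, -0.002] rows>= 1 each [0.007, -0.011, -0.002]
cm if shift first [-0.138, -0.037, 8.365] rows 3 each [-0.046, -0.012, 2.788]
cm if rot first [-0.13, -0.032, 8.365] each [-0.043, -0.011, 2.788]
```

View pics/w12.png

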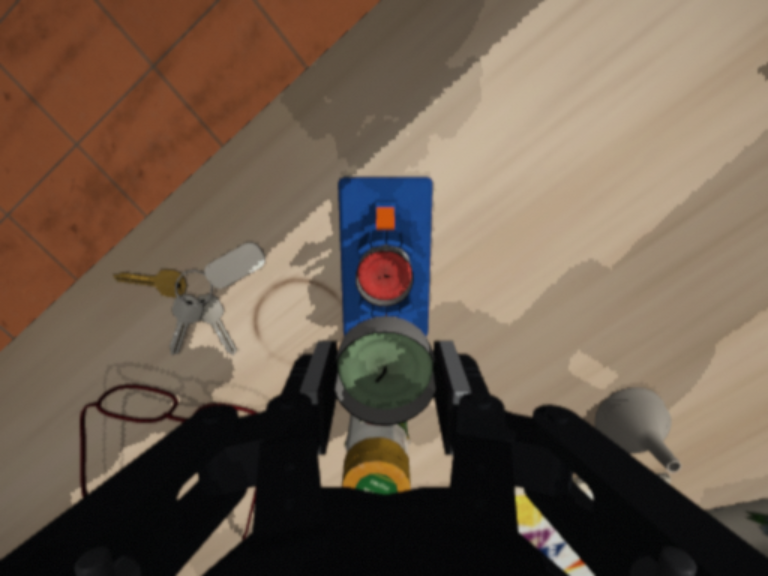

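>>> carry_out(
  steps=[-0.1,-0.02,1.5,0,0,0,-1,0,0,2.5,0,0,0,-1,0,0,2.5,0,0,0,-1,0,0,1.5,0,0,0,-1,0,0,1,0,0,0,-1,0,0,0.8,0,0,0,-1,0,0,0,0,0,0,-1,0,0,0,0,0,0,-1],
)

```text
time_s: 17.12
eef_pos: [525.1, -270.6, 61.8]
ee_rot: [0.0, 0.074, 0.997, -0.0]
force: [-0.0, 0.4, 0.0]
grip_width: 0.422
```

```bash
python3 w.py w13;python3 -c "
from h import *
plan([525,-270.2,46],171.5)
im=cams.capture('side');cv2.imwrite('pics/s13.png',grid(im[:,:,::-1].copy(),200,210,80,70,9))"
```

```text
17.1167 [ 525.11197262 -270.56637715   61.7599058 ] [-6.73954211e-01  6.30589590e-01  1.48304938e+00  1.09790166e-05
  1.02732122e+00 -2.09729530e+00] [-0.02528501  0.35427289  0.02675822] 0.4215143924574225
now [525.302, -270.743, 62.205] psi 171.55 zdir [0.001, -0.001, -1.0]
rot units [-0.009, 0.016, 0.011] rows>= 1 each [-0.009, 0.016, 0.011]
cm if shift first [0.04, 0.051, 1.62] rows 1 each [0.04, 0.051, 1.62]
cm if rot first [0.038, 0.049, 1.621] each [0.038, 0.049, 1.621]
```

View pics/s13.png

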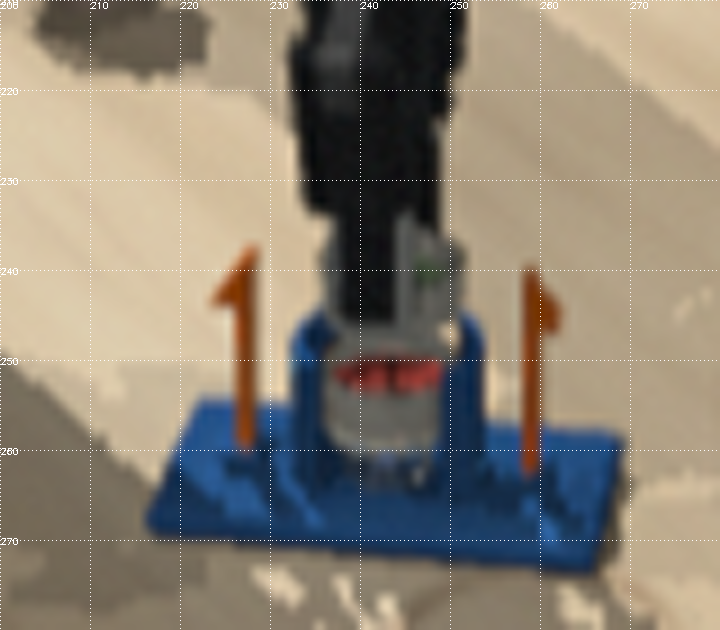

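View pics/w13.png

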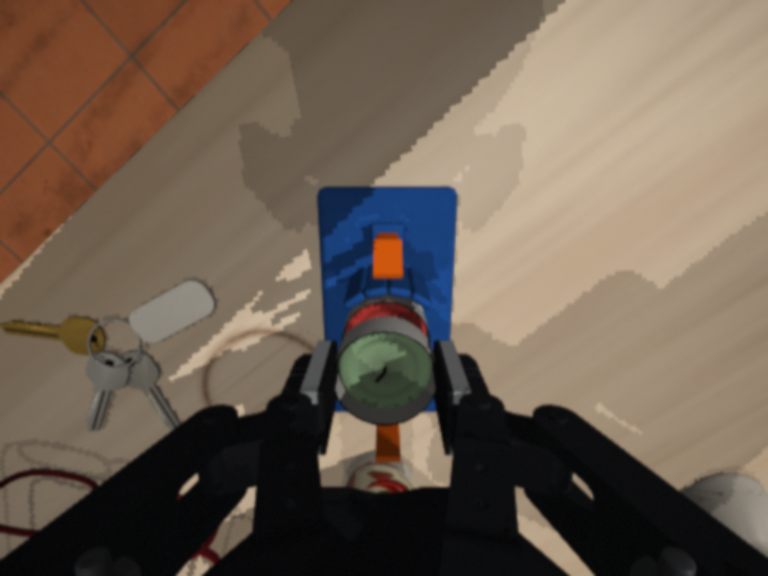

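>>> carry_out(
  steps=[0.08,0.07,0.4,0,0,0,-1,0,0,0.5,0,0,0,-1,0,0,0.4,0,0,0,-1,0,0,0.3,0,0,0,-1,0,0,0,0,0,0,-1,0,0,0,0,0,0,-1],
)

```text
time_s: 17.72
eef_pos: [524.1, -269.6, 45.2]
ee_rot: [-0.0, 0.074, 0.997, 0.0]
force: [-0.7, 0.4, -0.1]
grip_width: 0.421
```

```bash
python3 -c "
from h import *
plan([525,-270.2,46],171.5);print(readout.sense()['force'])
im=cams.capture('side');cv2.imwrite('pics/s14.png',grid(im[:,:,::-1].copy(),200,210,80,70,9))"
```

```text
now [524.146, -269.598, 45.161] psi 171.57 zdir [-0.0, 0.0, -1.0]
rot units [0.002, -0.003, 0.013] rows>= 1 each [0.002, -0.003, 0.013]
cm if shift first [-0.093, -0.047, -0.084] rows 1 each [-0.093, -0.047, -0.084]
cm if rot first [-0.093, -0.047, -0.084] each [-0.093, -0.047, -0.084]
[-0.67404936  0.44995298 -0.13133138]
```

View pics/s14.png

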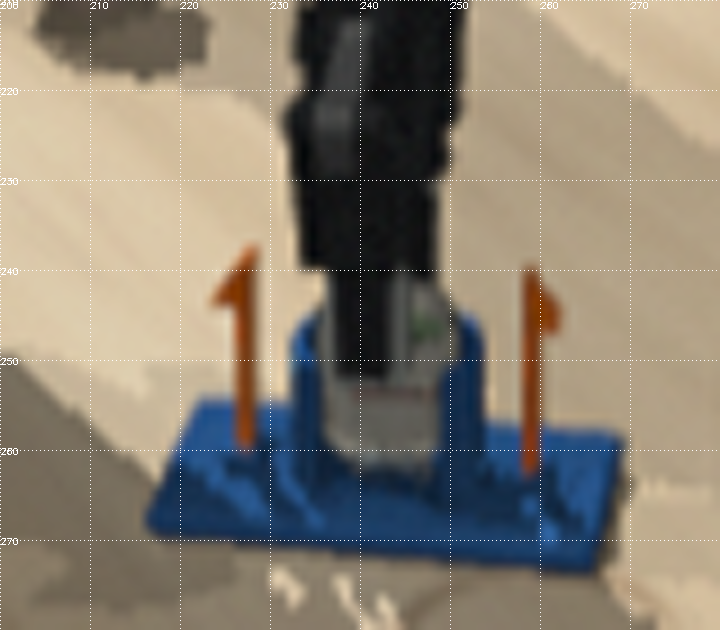

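>>> carry_out(
  steps=[0,0,0,0,0,0,0.3,0,0,0,0,0,0,0.3,0,0,0,0,0,0,0.3,0,0,0,0,0,0,0.3,0,0,-1,0,0,0,0.3,0,0,-2,0,0,0,0.3,0,0,-3,0,0,0,0.3,0,0,-3,0,0,0,0.3,0,0,-3,0,0,0,0.3,0,0,-3,0,0,0,0.3,0,0,-1,0,0,0,0.3,0,0,0,0,0,0,0.3],
)

```text
time_s: 18.77
eef_pos: [525.0, -270.2, 208.8]
ee_rot: [0.002, 0.073, 0.997, -0.002]
force: [0.7, 0.2, 0.4]
grip_width: 0.65
```

```bash
python3 w.py w15; python3 -c "
from h import *
im=cams.capture('side');cv2.imwrite('pics/s15.png',grid(im[:,:,::-1].copy(),200,225,80,55,9))
plan([530,245,200],200)
print(readout.sense()['force'])
"
```

```text
18.7667 [ 524.97819321 -270.18035734  208.77227916] [-6.73572336e-01  4.70870478e-01  1.32932923e+00 -2.06120254e-06
  1.33541772e+00 -2.09726061e+00] [0.71807456 0.19544075 0.44949088] 0.6498367465231548
now [523.847, -269.352, 204.572] psi 171.57 zdir [-0.001, 0.001, -1.0]
rot units [0.009, -0.009, -5.687] rows>= 5 each [0.002, -0.002, -1.137]
cm if shift first [6.934, 50.969, 0.493] rows 18 each [0.385, 2.832, 0.027]
cm if rot first [-18.17, 48.123, 0.457] each [-1.009, 2.673, 0.025]
[0.5643276  0.35353939 0.55930472]
```

View pics/w15.png

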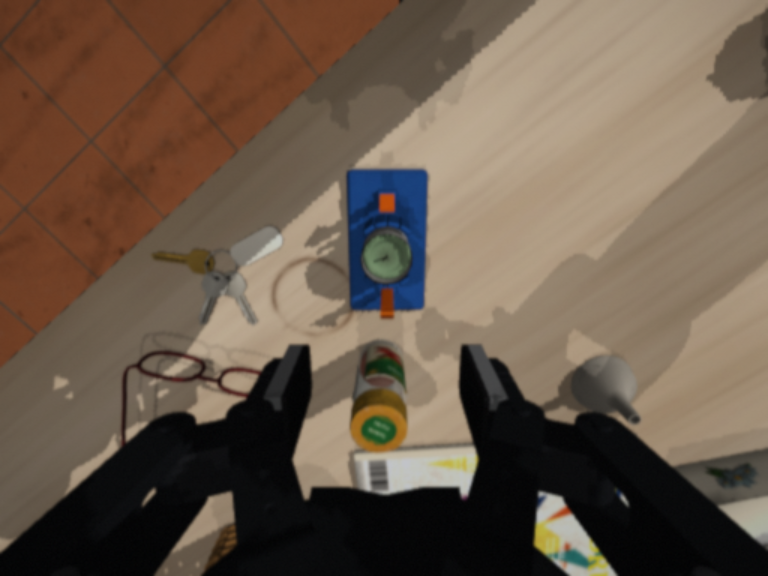

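View pics/s15.png

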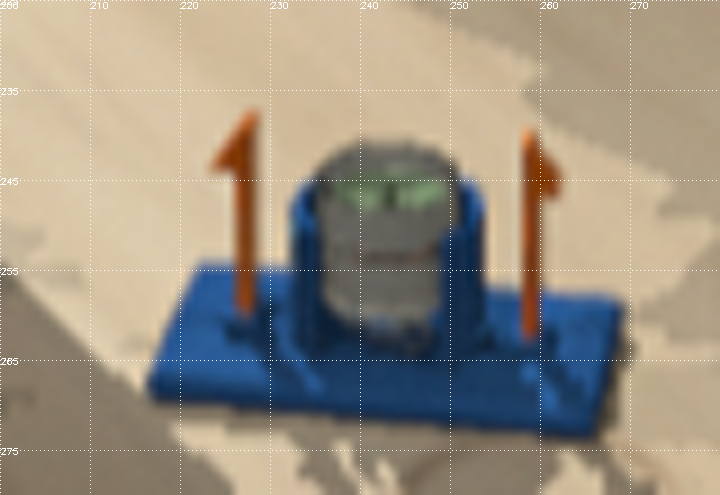

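Both lights stacked and level (side view (243,250)). Measuring the keeper from this clear view, for the cover.

Run:
```python
from h import *
im=cv2.imread("raw_w15.png")
cv2.imwrite("pics/w15c.png",grid(im,225,105,70,115,7))
```

```text
(no output)
```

View pics/w15c.png

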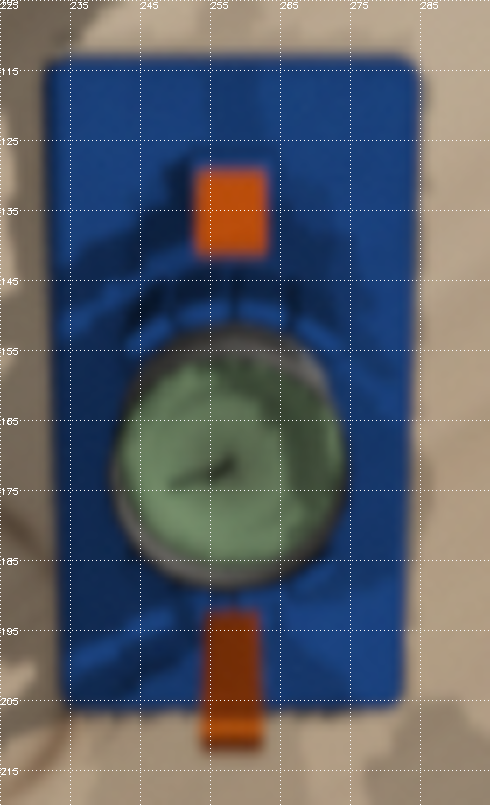

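Run:
```python
from h import *
np.set_printoptions(precision=2,suppress=True)
print(cams.calibration("wrist")['T_tool_cam'][:3,3])
Z=208.8
for n,p,z in [("b",(257.7,141.5),72),("a",(257.7,210.5),72),("b barb",(257.8,128.7),57),("tl",(231.3,113),10),("tr",(284.5,113),10),("bl",(233,206),10),("br",(282.5,206),10),("green",(257,170.3),58)]:
    print(n,tool(p,Z-z))
```

```text
[  77.14   -1.44 -140.62]
b [ 36.56  -0.13 136.8 ]
a [-37.81   0.03 136.8 ]
b barb [ 47.63   0.01 151.8 ]
tl [ 61.17 -31.22 198.8 ]
tr [ 61.22  31.87 198.8 ]
bl [-57.14 -32.14 198.8 ]
br [-57.09  32.96 198.8 ]
green [  3.38  -0.76 150.8 ]
```

>>> carry_out(
  steps=[0.3,2,0,0,0,0,0.3,0.4,2.8,0,0,0,0,0.3,0.4,2.8,0,0,0,0,0.3,0.4,2.8,0,0,0,0,0.3,0.4,2.8,0,0,0,0,0.3,0.4,2.8,0,0,0,0,0.3,0.4,2.8,0,0,0,0,0.3,0.4,2.8,0,0,0,0,0.3,0.4,2.8,0,0,0,0,0.3,0.4,2.8,0,0,0,0,0.3,0.4,2.8,0,0,0,0,0.3,0.4,2.8,0,0,0,0,0.3,0.4,2.8,0,0,0,0,0.3,0.4,2.8,0,0,0,0,0.3,0.4,2.8,0,0,0,0,0.3,0.4,2.8,0,0,0,0,0.3,0.4,2.8,0,0,0,0,0.3,0.4,2.8,0,0,0,0,0.3,0.3,1.4,0,0,0,0,0.3,0,0,0,0,0,0,0.3],
)

```text
time_s: 20.53
eef_pos: [524.7, 247.8, 203.6]
ee_rot: [-0.001, 0.072, 0.997, -0.0]
force: [-0.7, 0.6, -0.0]
grip_width: 0.65
```

>>> carry_out(
  steps=[0,0,0,0,0,-1.1,0.3,0,0,0,0,0,-1.1,0.3,0,0,0,0,0,-1.1,0.3,0,0,0,0,0,-1.1,0.3,0,0,0,0,0,-1.2,0.3,0,0,0,0,0,0,0.3,0,0,0,0,0,0,0.3],
)

```text
time_s: 21.12
eef_pos: [525.7, 244.7, 204.6]
ee_rot: [-0.001, -0.168, 0.986, -0.0]
force: [-1.0, -0.5, 0.3]
grip_width: 0.651
```

```bash
python3 w.py w16; python3 -c "
from h import *
plan([530,245,200],200)
im=cv2.imread('raw_w16.png');cv2.imwrite('pics/w16c.png',grid(im,190,120,120,150,4))"
```

```text
21.1167 [525.70493913 244.69259281 204.62931207] [ 2.33803888e-01  4.54753424e-01  1.36480373e+00 -2.42667344e-04
  1.32341901e+00 -1.67444061e+00] [-1.00101438 -0.4534771   0.29747571] 0.6513990958852831
now [525.753, 244.918, 204.799] psi -160.66 zdir [-0.001, -0.0, -1.0]
rot units [-0.001, -0.011, -0.132] rows>= 1 each [-0.001, -0.011, -0.132]
cm if shift first [-0.404, -0.133, 0.479] rows 1 each [-0.404, -0.133, 0.479]
cm if rot first [-0.402, -0.138, 0.48] each [-0.402, -0.138, 0.48]
```

View pics/w16.png

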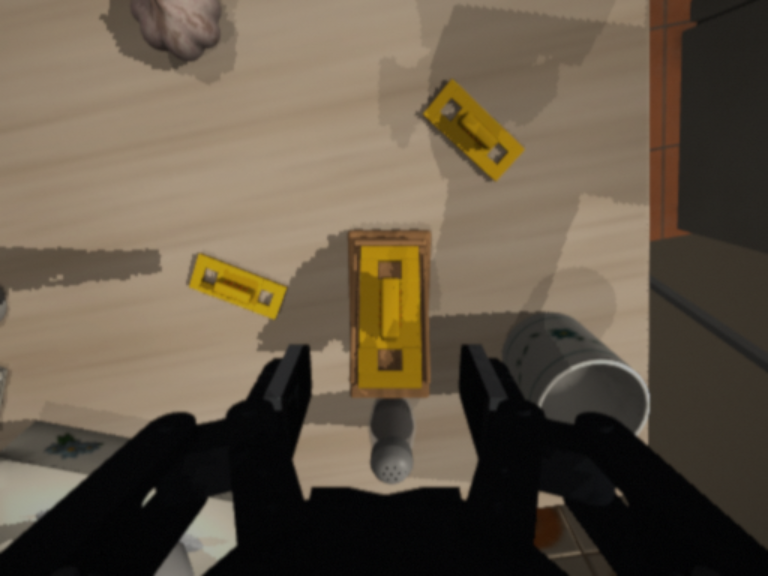

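```bash
python3 -c "
from h import *
im=cv2.imread('raw_w16.png');cv2.imwrite('pics/w16c.png',grid(im,225,148,70,120,7))"
```

```text
(no output)
```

View pics/w16c.png

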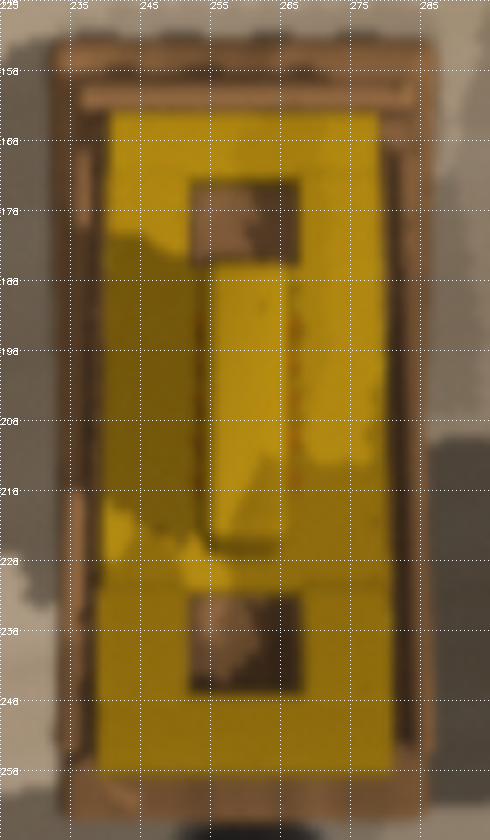

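```bash
cat > fit.py <<'E'
from h import *
from scipy.optimize import least_squares
np.set_printoptions(precision=2,suppress=True)
w=np.load("w.npy");s=dict(eef_pos=w[:3],ee_rot=w[3:]);C=cam("wrist",s)
obj=np.array([[-55,23,6],[-55,-23,6],[55,23,6],[55,-23,6],[-42.5,9,6],[-42.5,-9,6],[-27,9,6],[-27,-9,6],[27,9,6],[27,-9,6],[42.5,9,6],[42.5,-9,6]],float)
pix=np.array([[279.2,164],[240.5,164],[281.2,256.3],[239,256.3],[268,172],[252,172],[268,185.6],[252,185.6],[268.3,233],[252,233],[268.3,247],[252,247]])
def pose(v):
    return Ro.from_euler('z',v[3],degrees=True)*Ro.from_euler('y',-v[4],degrees=True),v[:3]
def res(v,fx=None):
    R,t=pose(v);return np.r_[(proj(C,R.apply(obj)+t)-pix).ravel(),(v[4]-35)*2]
# orientation sanity: cover y side
r=least_squares(res,[560,258,52,20,35]);print(r.x,np.abs(r.fun).max(),np.sqrt((r.fun**2).mean()))
print(r.fun[:-1].reshape(-1,2))
print(cams.calibration("wrist")['T_tool_cam'][:3,3])
E
python3 fit.py
```

```text
[566.49 261.96  46.55  19.29  34.93] 1.5663246438444958 0.7256242326693285
[[-0.12 -0.6 ]
 [ 0.26 -0.66]
 [ 0.23  1.57]
 [-0.09  1.51]
 [-0.47  1.16]
 [ 0.36  1.14]
 [-0.33  0.01]
 [ 0.29 -0.02]
 [-0.1  -1.11]
 [ 0.01 -1.13]
 [ 0.06 -0.92]
 [-0.08 -0.94]]
[  77.86   -1.47 -140.62]
```

```bash
sed -i 's/281.2,256.3/281.2,258.3/;s/239,256.3/239,258.3/;s/268,172/268,173.7/;s/252,172/252,173.7/' fit.py; python3 fit.py
```

```text
[566.73 262.02  47.77  19.29  34.98] 0.5227268044907305 0.27969947411719087
[[-0.06 -0.16]
 [ 0.19 -0.23]
 [ 0.32  0.38]
 [-0.17  0.32]
 [-0.45 -0.07]
 [ 0.34 -0.09]
 [-0.31  0.52]
 [ 0.26  0.5 ]
 [-0.07 -0.41]
 [-0.02 -0.44]
 [ 0.09 -0.16]
 [-0.11 -0.18]]
[  77.86   -1.47 -140.62]
```

```bash
python3 -c "
from h import *
plan([523.1,247.8,114],199.3,-35)"
```

```text
now [525.753, 244.918, 204.799] psi -160.66 zdir [-0.001, -0.0, -1.0]
rot units [0.002, -7.011, 0.008] rows>= 6 each [0.0, -1.169, 0.001]
cm if shift first [0.146, 0.36, 9.08] rows 4 each [0.036, 0.09, 2.27]
cm if rot first [5.335, 0.36, 7.349] each [1.334, 0.09, 1.837]
```

>>> carry_out(
  steps=[0,0,0,0,-1,0,0,0,0,0,0,-1,0,0,0,0,0,0,-1,0,0,0,0,0,0,-1,0,0,0,0,0,0,-1,0,0,0,0,0,0,-1,0,0,0,0,0,0,-1,0,0,1.3,0.09,1.8,0,0,0,0,1.3,0.09,1.8,0,0,0,0,1.3,0.09,1.8,0,0,0,0,1.4,0.09,1.9,0,0,0,0,0,0,0,0,0,0,0,0,0,0,0,0,0,0],
)

```text
time_s: 22.25
eef_pos: [522.9, 248.3, 114.6]
ee_rot: [0.295, -0.161, 0.94, 0.051]
force: [0.4, 0.2, 0.3]
grip_width: 0.501
```

```bash
python3 w.py w17; python3 -c "
from h import *
plan([523.1,247.8,114],199.3,-35)
im=cams.capture('side');cv2.imwrite('pics/s17.png',grid(im[:,:,::-1].copy(),220,110,90,90,7))"
```

```text
22.25 [522.86848287 248.30272958 114.63434651] [ 0.20616832  0.33651439  1.95467364  0.30805316  0.25742547 -1.97860403] [0.37662689 0.22620695 0.33427699] 0.5013494475585641
now [523.581, 248.494, 115.99] psi -160.53 zdir [0.541, 0.192, -0.819]
rot units [0.028, 0.008, 0.029] rows>= 1 each [0.028, 0.008, 0.029]
cm if shift first [0.17, -0.049, 0.124] rows 1 each [0.17, -0.049, 0.124]
cm if rot first [0.17, -0.05, 0.124] each [0.17, -0.05, 0.124]
```

View pics/w17.png

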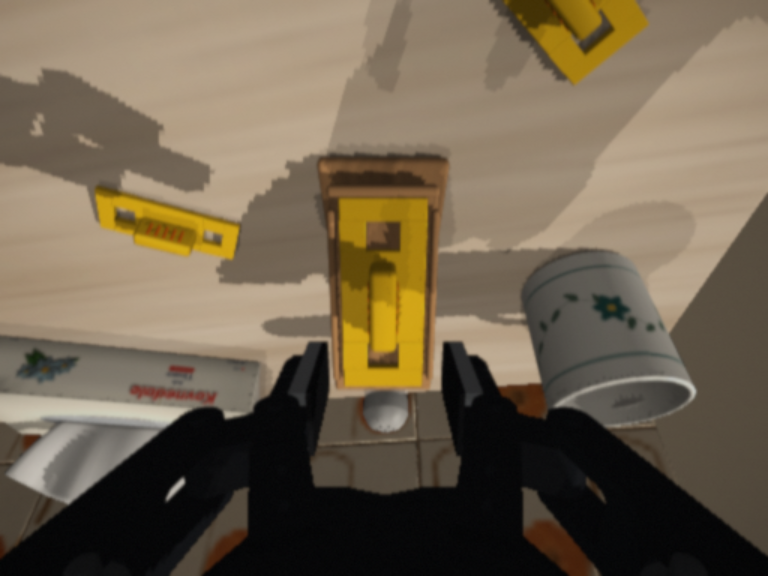

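View pics/s17.png

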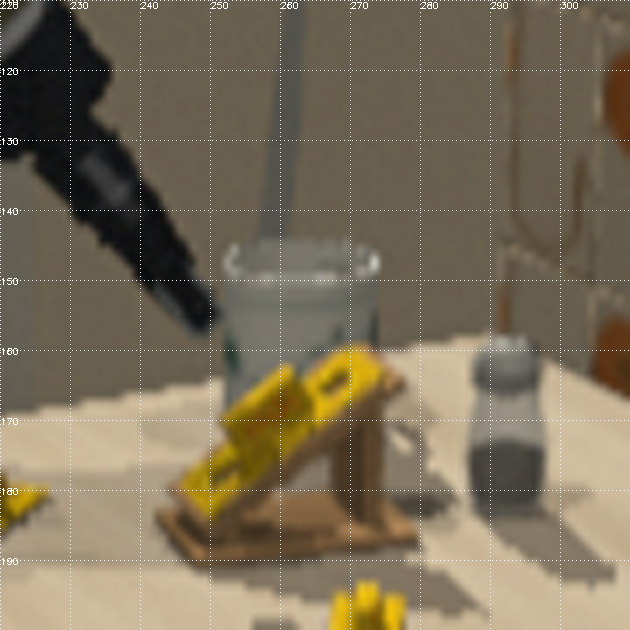

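```bash
python3 -c "
from h import *
im=cv2.imread('raw_w17.png');cv2.imwrite('pics/w17c.png',grid(im,220,125,72,140,6))"
```

```text
(no output)
```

View pics/w17c.png

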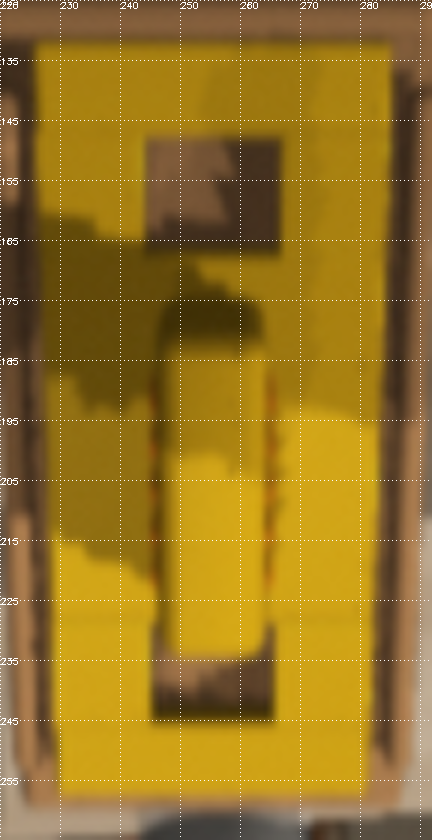

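```bash
cat > fit2.py <<'E'
from h import *
from scipy.optimize import least_squares
np.set_printoptions(precision=2,suppress=True)
# fit in tool frame
c=cams.calibration("wrist");K=np.array([[c['fx'],0,c['cx']],[0,c['fy'],c['cy']],[0,0,1]]);M=np.linalg.inv(c['T_tool_cam']);C=(K,M[:3,:3],M[:3,3])
print(c['T_tool_cam'][:3,3])
obj=np.array([[-55,23,6],[-55,-23,6],[55,23,6],[55,-23,6],[-42.5,9,6],[-42.5,-9,6],[-27,9,6],[-27,-9,6],[42.5,9,6],[42.5,-9,6]],float)
pix=np.array([[285.2,132.1],[226,132.1],[281.3,257.6],[229.5,257.6],[266.8,147.8],[244.2,147.8],[266.8,167.7],[244.2,167.7],[265.8,245.3],[245.3,245.3]])
R0=Ro.from_matrix(np.array([[-1,0,0],[0,1,0],[0,0,-1.]]))
def res(v): return (proj(C,(R0*Ro.from_rotvec(v[3:],degrees=True)).apply(obj)+v[:3])-pix).ravel()
r=least_squares(res,[0,0,80,0,0,0]);print(r.x,np.sqrt((r.fun**2).mean()))
print(r.fun.reshape(-1,2))
E
python3 fit2.py
```

```text
[  78.95   -1.47 -141.16]
[-0.64 -2.08 81.05 -0.15 -1.02 -0.07] 0.17998919839686162
[[ 0.04 -0.02]
 [-0.16 -0.1 ]
 [ 0.07  0.16]
 [ 0.06  0.17]
 [ 0.17  0.37]
 [-0.09  0.34]
 [-0.07 -0.28]
 [ 0.12 -0.29]
 [-0.04 -0.18]
 [-0.11 -0.18]]
```

>>> carry_out(
  steps=[0.05,-0.07,1.5,0,0,0,0,0,0,2,0,0,0,0,0,0,1.5,0,0,0,0,0,0,0.8,0,0,0,0,0,0,0,0,0,0,0,0,0,0,0,0,0,0],
)

```text
time_s: 22.85
eef_pos: [554.6, 259.0, 68.3]
ee_rot: [0.297, -0.162, 0.94, 0.051]
force: [-0.3, 0.8, 0.4]
grip_width: 0.5
```

```bash
python3 w.py w18; python3 -c "
from h import *
plan([566.4-.541*13,263-.19*13,48.5+.819*13],199.3,-35)
im=cams.capture('side');cv2.imwrite('pics/s18.png',grid(im[:,:,::-1].copy(),220,130,80,70,9))"
```

```text
22.85 [554.56862725 259.00949438  68.2539191 ] [ 0.21482649  0.48192705  1.89154163  0.4286424   0.17556474 -2.09735725] [-0.25158971  0.77693042  0.37333155] 0.500094304562802
now [554.463, 259.035, 68.467] psi -160.44 zdir [0.542, 0.192, -0.818]
rot units [0.031, 0.016, 0.043] rows>= 1 each [0.031, 0.016, 0.043]
cm if shift first [0.117, -0.023, 1.057] rows 1 each [0.117, -0.023, 1.057]
cm if rot first [0.115, -0.021, 1.057] each [0.115, -0.021, 1.057]
```

View pics/w18.png

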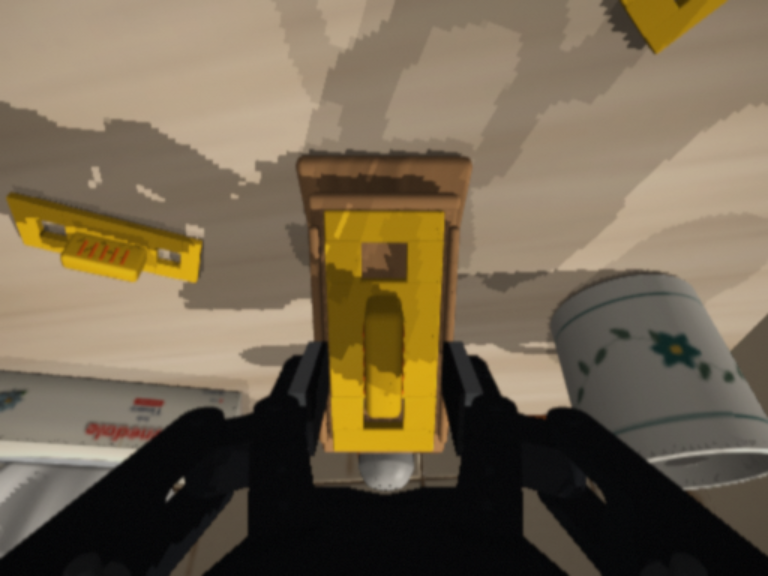

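View pics/s18.png

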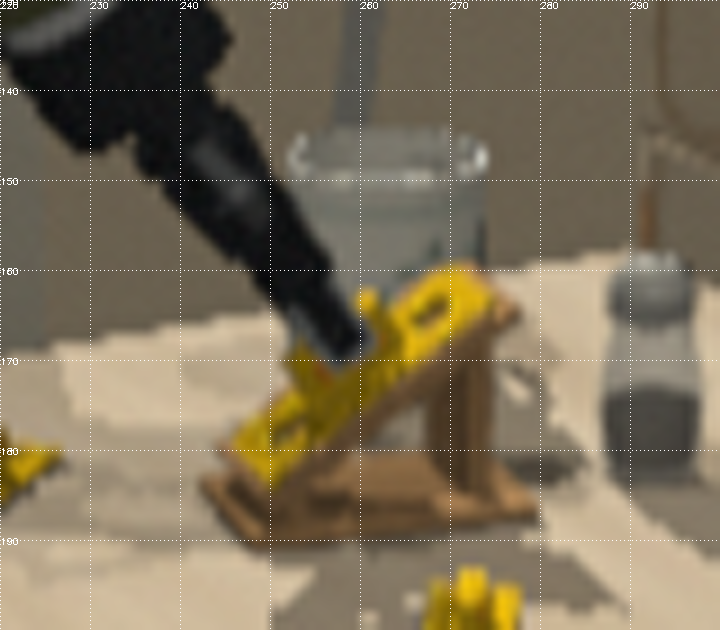

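>>> carry_out(
  steps=[0.1,0,0.4,0,0,0,0,0,0,0.4,0,0,0,0,0,0,0,0,0,0,0,0,0,0,0,0,0,-1,0,0,0,0,0,0,-1,0,0,0,0,0,0,-1,0,0,0,0,0,0,-1,0,0,0,0,0,0,-1,0,0,0,0,0,0,-1],
  grip_force=80,
)

```text
time_s: 23.7
eef_pos: [557.7, 260.2, 60.5]
ee_rot: [0.296, -0.162, 0.94, 0.051]
force: [-5.0, -2.3, 5.9]
grip_width: 0.136
```

```bash
python3 w.py w19; python3 -c "
from h import *
plan([566.4-.541*13,263-.19*13,48.5+.819*13],199.3,-35)
im=cams.capture('side');cv2.imwrite('pics/s19.png',grid(im[:,:,::-1].copy(),220,130,80,70,9))"
```

```text
23.7 [557.71596012 260.20485064  60.47390469] [ 0.21594378  0.50252475  1.88466874  0.45723866  0.16362857 -2.12593374] [-4.99331419 -2.33692424  5.8759174 ] 0.136132804452458
now [557.703, 260.203, 60.46] psi -160.42 zdir [0.541, 0.192, -0.819]
rot units [0.031, 0.002, 0.045] rows>= 1 each [0.031, 0.002, 0.045]
cm if shift first [-0.062, -0.025, 0.204] rows 1 each [-0.062, -0.025, 0.204]
cm if rot first [-0.062, -0.024, 0.204] each [-0.062, -0.024, 0.204]
```

View pics/w19.png

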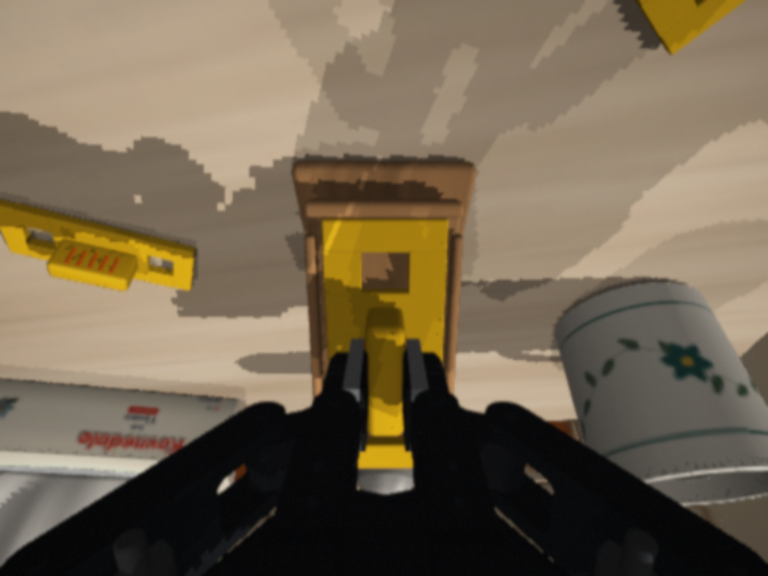

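View pics/s19.png

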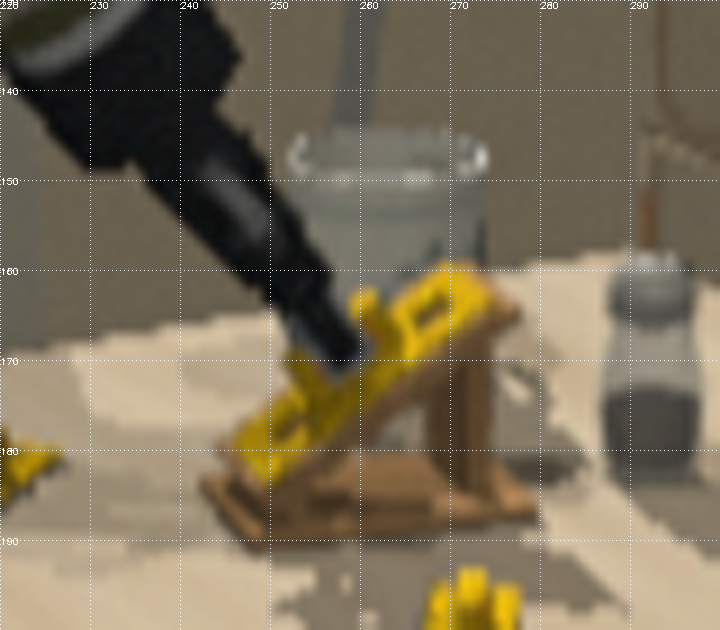

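>>> carry_out(
  steps=[0,0,-0.5,0,0,0,-1,0,0,-1,0,0,0,-1,0,0,-2,0,0,0,-1,0,0,-2.5,0,0,0,-1,0,0,-2.5,0,0,0,-1,0,0,-2.5,0,0,0,-1,0,0,-1,0,0,0,-1,0,0,0,0,0,0,-1,0,0,0,0,0,0,-1],
)

```text
time_s: 24.55
eef_pos: [493.0, 237.1, 158.7]
ee_rot: [0.297, -0.162, 0.94, 0.051]
force: [0.1, 0.6, -0.6]
grip_width: 0.137
```

```bash
python3 w.py w20; python3 -c "
from h import *
plan([525,-270,190],171.5,0)
im=cams.capture('side');cv2.imwrite('pics/s20.png',grid(im[:,:,::-1].copy(),210,100,90,90,7))"
```

```text
24.55 [493.00823858 237.12412702 158.70724772] [ 0.19358073  0.19459505  2.00113503  0.24919152  0.34938274 -1.92686983] [ 0.07056433  0.55375865 -0.61811207] 0.13725348846266672
now [492.984, 237.112, 157.95] psi -160.45 zdir [0.54, 0.192, -0.82]
rot units [1.713, 6.851, 5.434] rows>= 8 each [0.214, 0.856, 0.679]
cm if shift first [9.599, -48.857, -10.629] rows 17 each [0.565, -2.874, -0.625]
cm if rot first [-10.662, -49.681, -3.205] each [-0.627, -2.922, -0.189]
```

View pics/w20.png

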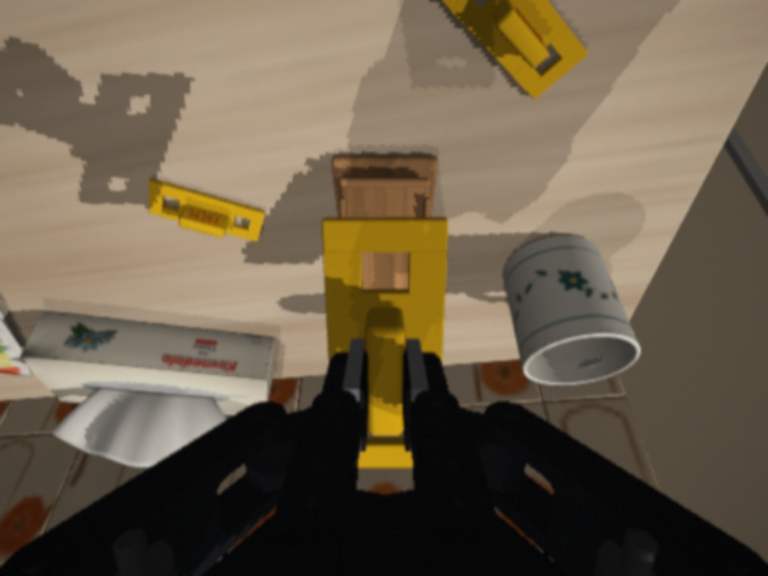

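View pics/s20.png

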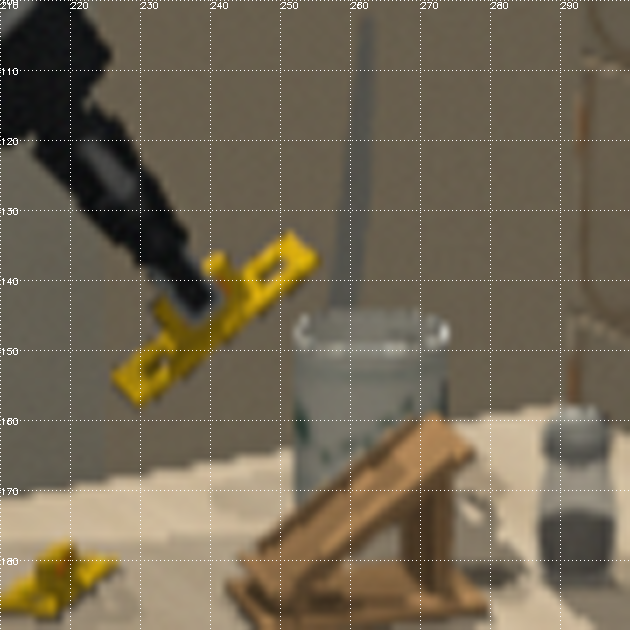

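```bash
python3 -c "
from h import *
im=cv2.imread('raw_w20.png');a=grid(im,205,135,110,70,7);cv2.imwrite('pics/w20c.png',a);cv2.imwrite('pics/w20d.png',grid(im,225,255,70,65,8))"
```

```text
(no output)
```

View pics/w20c.png

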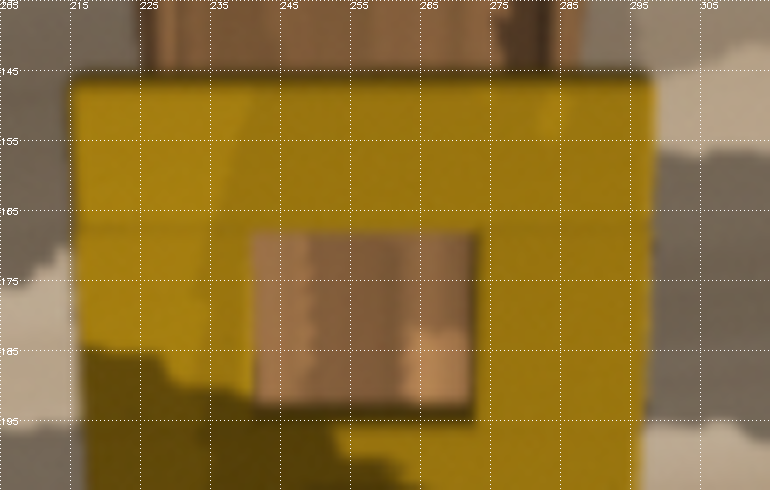

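View pics/w20d.png

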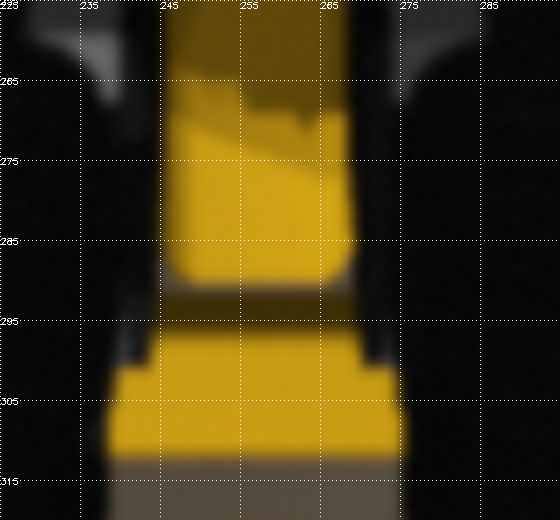

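```bash
cat > fit3.py <<'E'
exec(open('fit2.py').read().split("obj=")[0])
obj=np.array([[-55,23,6],[-55,-23,6],[-42.5,9,6],[-42.5,-9,6],[-27,9,6],[-27,-9,6],[42.5,0,6],[55,0,6],[22,0,28]],float)
pix=np.array([[298.5,147],[216,147],[273,168],[240.5,168],[272.5,195],[241,195],[np.nan,296.5],[np.nan,312],[np.nan,290.5]])
R0=Ro.from_matrix(np.array([[-1,0,0],[0,1,0],[0,0,-1.]]))
def res(v): return np.nan_to_num((proj(C,(R0*Ro.from_rotvec(v[3:],degrees=True)).apply(obj)+v[:3])-pix)).ravel()
r=least_squares(res,[0,0,12,0,0,0]);print(r.x,np.sqrt((r.fun**2).mean()))
print(r.fun.reshape(-1,2))
E
python3 fit3.py
```

```text
[  78.95   -1.47 -141.15]
[-1.52 -1.14 16.73  0.32 -1.68 -0.12] 0.36194369984950375
[[-0.13 -0.23]
 [-0.36 -0.5 ]
 [-0.25  0.71]
 [ 0.58  0.6 ]
 [-0.25 -0.28]
 [ 0.42 -0.4 ]
 [ 0.   -0.3 ]
 [ 0.    0.23]
 [ 0.    0.15]]
```

```bash
python3 -c "
from h import *
im=cv2.imread('raw_w20.png');im=np.clip(im.astype(int)*2,0,255).astype(np.uint8);cv2.imwrite('pics/w20e.png',grid(im,215,215,85,70,9))
T=cams.calibration('wrist')['T_tool_cam'];print(T[:3,3])
C=(lambda c:(np.array([[c['fx'],0,c['cx']],[0,c['fy'],c['cy']],[0,0,1]]),np.linalg.inv(T)[:3,:3],np.linalg.inv(T)[:3,3]))(cams.calibration('wrist'))
for z in (-3,0,3): print(z,proj(C,[[11,-7,z],[11,7,z],[-11,-7,z]]).round(1).tolist())
"
```

```text
[  78.94796464   -1.46855891 -141.15168657]
-3 [[246.2, 228.5], [271.6, 228.5], [246.6, 263.3]]
0 [[246.3, 226.1], [271.3, 226.1], [246.7, 260.4]]
3 [[246.5, 223.8], [271.1, 223.8], [246.9, 257.6]]
```

View pics/w20e.png

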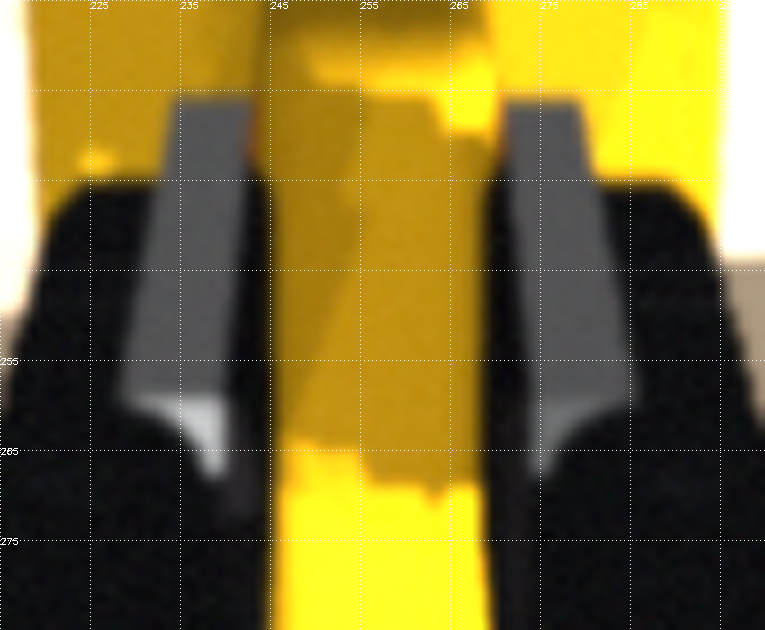

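>>> carry_out(
  steps=[0,0,-0.4,0,1,0,-1,0,0,-0.4,0,1,0,-1,0,0,-0.4,0,1,0,-1,0,0,-0.4,0,1,0,-1,0,0,-0.4,0,1,0,-1,0,0,-0.4,0,1,0,-1,0,0,-0.4,0,1,0,-1,0,0,0,0,0,0,-1],
)

```text
time_s: 25.32
eef_pos: [485.8, 234.3, 183.6]
ee_rot: [-0.002, -0.17, 0.985, -0.0]
force: [0.4, -0.0, -1.6]
grip_width: 0.14
```

```bash
python3 -c "
from h import *
plan([521.9,-268.7,170],171.5,0)"
```

```text
now [485.795, 234.312, 183.593] psi -160.45 zdir [-0.003, -0.001, -1.0]
rot units [-0.008, -0.036, 5.611] rows>= 5 each [-0.002, -0.007, 1.122]
cm if shift first [13.429, -48.609, 1.398] rows 17 each [0.79, -2.859, 0.082]
cm if rot first [-11.006, -49.215, 1.359] each [-0.647, -2.895, 0.08]
```

>>> carry_out(
  steps=[0.4,-1.5,0,0,0,0,-1,0.77,-2.8,0,0,0,0,-1,0.77,-2.8,0,0,0,0,-1,0.77,-2.8,0,0,0,0,-1,0.77,-2.8,0,0,0,0,-1,0.77,-2.8,0,0,0,0,-1,0.77,-2.8,0,0,0,0,-1,0.77,-2.8,0,0,0,0,-1,0.77,-2.8,0,0,0,0,-1,0.77,-2.8,0,0,0,0,-1,0.77,-2.8,0,0,0,0,-1,0.77,-2.8,0,0,0,0,-1,0.77,-2.8,0,0,0,0,-1,0.77,-2.8,0,0,0,0,-1,0.77,-2.8,0,0,0,0,-1,0.77,-2.8,0,0,0,0,-1,0.77,-2.8,0,0,0,0,-1,0.7,-2.3,0,0,0,0,-1,0,0,0,0,0,0,-1],
)

```text
time_s: 26.9
eef_pos: [520.0, -272.7, 182.6]
ee_rot: [0.0, -0.168, 0.986, -0.001]
force: [0.3, -0.0, -0.0]
grip_width: 0.139
```

>>> carry_out(
  steps=[0,0,0,0,0,1,-1,0,0,0,0,0,1,-1,0,0,0,0,0,1,-1,0,0,0,0,0,1,-1,0,0,0,0,0,1,-1,0,0,0,0,-0.04,0.6,-1,0,0,0,0,0,0,-1,0,0,0,0,0,0,-1],
)

```text
time_s: 27.57
eef_pos: [520.3, -268.4, 183.6]
ee_rot: [0.002, 0.072, 0.997, 0.0]
force: [0.3, 0.9, -0.4]
grip_width: 0.138
```

```bash
python3 -c "
from h import *
plan([521.9,-268.7,105],171.5,0);print(readout.sense()['grip_width'])"
```

```text
now [520.338, -268.368, 183.597] psi 171.69 zdir [0.004, -0.0, -1.0]
rot units [0.004, 0.04, 0.037] rows>= 1 each [0.004, 0.04, 0.037]
cm if shift first [-0.132, -0.013, 7.86] rows 3 each [-0.044, -0.004, 2.62]
cm if rot first [-0.159, -0.01, 7.86] each [-0.053, -0.003, 2.62]
0.13761171073545403
```

>>> carry_out(
  steps=[-0.13,0,1.5,0,0.04,0.03,-1,0,0,2.5,0,0,0,-1,0,0,2.5,0,0,0,-1,0,0,1.4,0,0,0,-1,0,0,0.6,0,0,0,-1,0,0,0,0,0,0,-1,0,0,0,0,0,0,-1],
)

```text
time_s: 28.15
eef_pos: [522.1, -269.2, 100.0]
ee_rot: [0.0, 0.074, 0.997, -0.0]
force: [0.0, -0.6, -0.7]
grip_width: 0.142
```

```bash
python3 w.py w21; python3 -c "
from h import *
plan([521.9,-268.7,70],171.5,0)
im=cams.capture('side');cv2.imwrite('pics/s21.png',grid(im[:,:,::-1].copy(),205,215,75,60,10))"
```

```text
28.15 [ 522.08318387 -269.2007167    99.997341  ] [-6.75448742e-01  5.74565429e-01  1.46514595e+00  1.75253360e-04
  1.10083563e+00 -2.09729144e+00] [ 0.0354453  -0.64378904 -0.72672241] 0.14228294707729058
now [522.276, -269.378, 100.528] psi 171.45 zdir [0.002, -0.001, -1.0]
rot units [-0.011, 0.021, -0.009] rows>= 1 each [-0.011, 0.021, -0.009]
cm if shift first [0.053, 0.064, 3.053] rows 2 each [0.026, 0.032, 1.526]
cm if rot first [0.047, 0.061, 3.053] each [0.024, 0.031, 1.526]
```

View pics/w21.png

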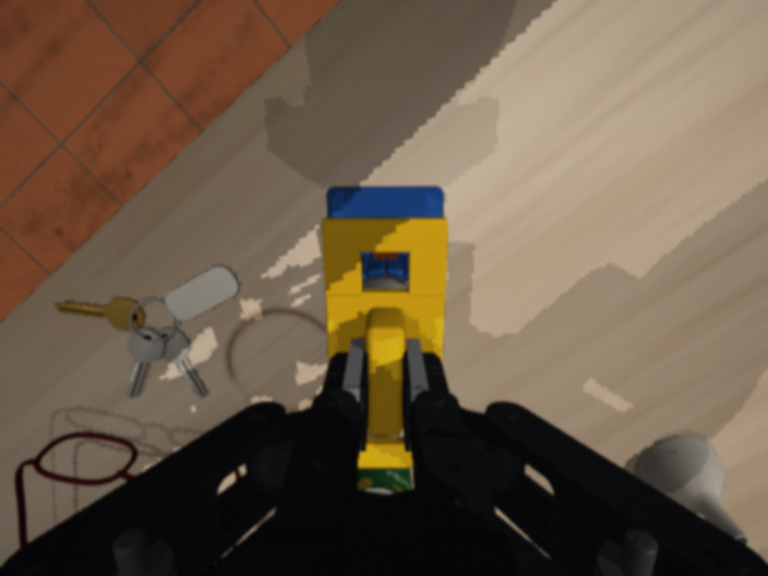

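View pics/s21.png

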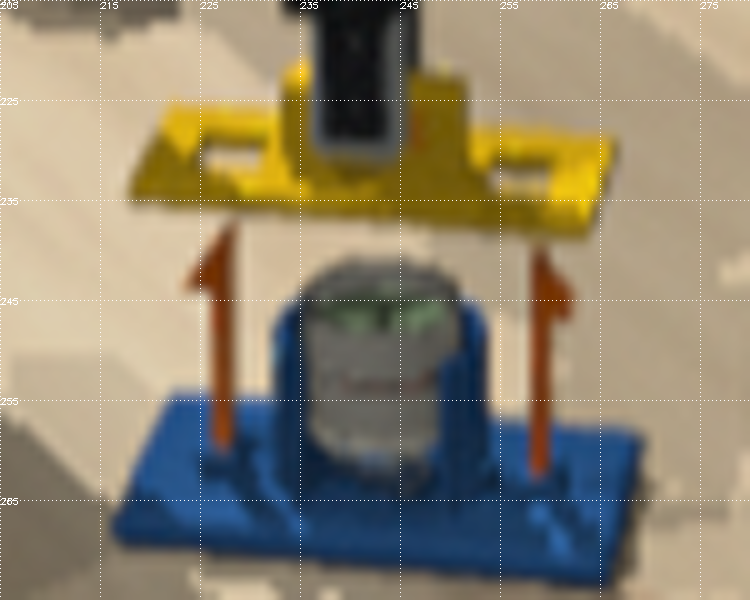

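```bash
cat > sf.py <<'E'
from h import *
from scipy.optimize import least_squares
np.set_printoptions(precision=2,suppress=True)
C=cam("side")
kp=np.array([[-61,-33,0],[61,-33,0],[-61,-33,10],[-61,33,10],[61,33,10],[-37,0,72],[37,0,72]],float)
kx=np.array([[216.2,269.3],[266,273.5],[216.8,266.3],[222.6,254.2],[269,258.2],[228.2,237.2],[258.8,239.2]])
cp=np.array([[-55,-23,0],[55,-23,0],[-55,23,6],[55,23,6]],float)
cx=np.array([[218.2,235.3],[263.5,238.8],[221.8,225.2],[266.7,229]])
f=lambda v,P:Ro.from_euler('z',v[3],degrees=True).apply(P)+v[:3]
rk=least_squares(lambda v:np.r_[(proj(C,f(v,kp))-kx).ravel(),v[2]*.3,(v[3]+8.5)],[525,-270,0,-8.5])
rc=least_squares(lambda v:np.r_[(proj(C,f(v,cp))-cx).ravel(),(v[2]-83.5)*.3,(v[3]+8.5)],[525,-270,83,-8.5])
print(rk.x,rk.fun,"\n",rc.x,rc.fun)
d=Ro.from_euler('z',8.5,degrees=True).apply(rc.x[:3]-rk.x[:3]);print("cover-keeper in keeper axes",d)
E
python3 sf.py; python3 -c "
from h import *
im=cv2.imread('raw_w21.png');cv2.imwrite('pics/w21c.png',grid(im,210,115,95,90,8))"
```

```text
[ 528.69 -271.15   -1.59   -8.35] [-0.16  0.48  0.43  0.86 -0.86 -0.15 -0.58 -1.41  1.14 -1.29  0.08  0.31
 -0.04  0.76 -0.48  0.15] 
 [ 526.11 -266.39   83.06   -8.52] [-0.46  0.28  0.31  0.54  0.23 -0.31 -0.09 -0.63 -0.13 -0.02]
cover-keeper in keeper axes [-3.25  4.33 84.64]
```

View pics/w21c.png

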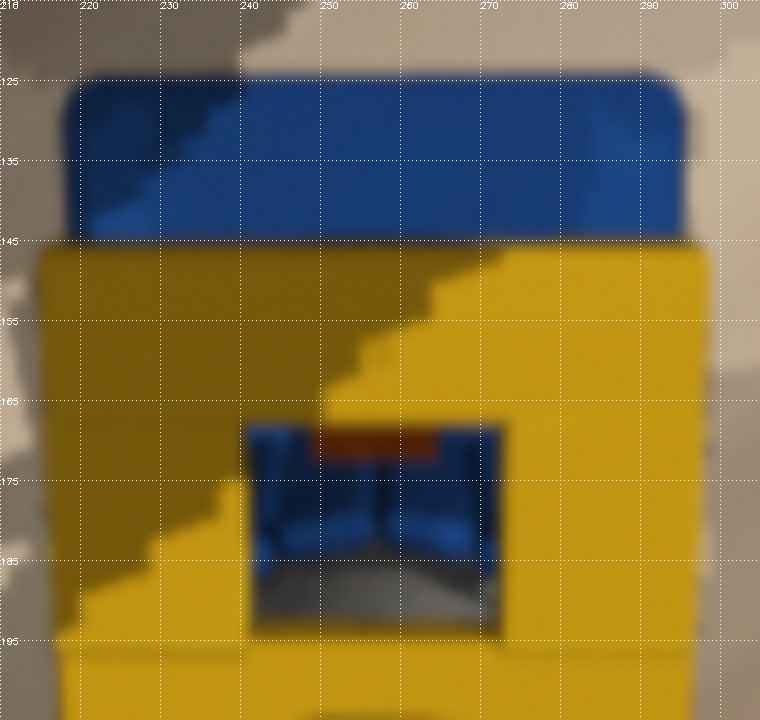

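Run:
```python
from h import *
np.set_printoptions(precision=2,suppress=True)
print(cams.calibration("wrist")['T_tool_cam'][:3,3])
print("hook b tip inner edge",tool((257,172.3),100.2-72))
print("win outer/inner top edge",tool((257,168),10.7),tool((257,195),10.7),"end",tool((257,147),10.7))
print("plate end",tool((217.5,125),90.2),tool((296,125),90.2))
print("win sides",tool((240.5,180),10.7),tool((272.7,180),10.7),"hook sides",tool((249,170),28),tool((264.5,170),28))
```

```text
[  77.15   -1.43 -140.62]
hook b tip inner edge [33.12 -1.04 28.2 ]
win outer/inner top edge [40.17 -1.08 10.7 ] [24.12 -1.06 10.7 ] end [52.  -1.1 10.7]
plate end [ 56.79 -33.21  90.2 ] [56.85 30.91 90.2 ]
win sides [ 33.15 -10.46  10.7 ] [33.17  7.86 10.7 ] hook sides [34.65 -6.06 28.  ] [34.66  3.66 28.  ]
```

>>> carry_out(
  steps=[-0.2,0,0.3,0,0,0,-1,0,0,0.6,0,0,0,-1,0,0,0,0,0,0,-1,0,0,0,0,0,0,-1],
)

```text
time_s: 28.58
eef_pos: [523.6, -269.2, 90.0]
ee_rot: [-0.0, 0.075, 0.997, 0.0]
force: [-0.3, -0.3, -1.0]
grip_width: 0.141
```

```bash
python3 w.py w22; python3 -c "
from h import *
print(readout.sense()['eef_pos'])
im=cams.capture('side');cv2.imwrite('pics/s22.png',grid(im[:,:,::-1].copy(),205,215,75,60,10))
im=cv2.imread('raw_w22.png');cv2.imwrite('pics/w22c.png',grid(im,210,115,95,90,8))"
```

```text
28.5833 [ 523.61182395 -269.23933316   90.03482136] [-6.73820405e-01  5.90477277e-01  1.46750482e+00  1.14572730e-04
  1.08433063e+00 -2.09494127e+00] [-0.29250147 -0.28719534 -1.0392344 ] 0.14099317869710518
[ 523.70739532 -269.34263081   90.29575939]
```

View pics/s22.png

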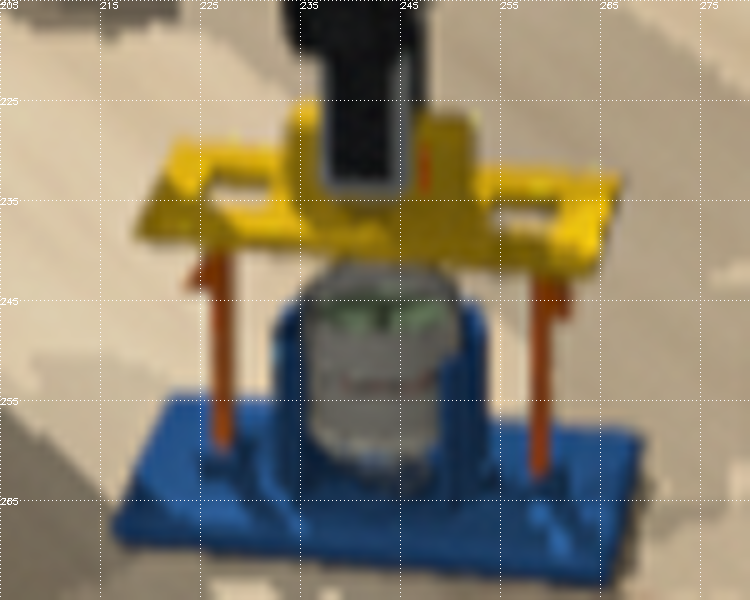

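View pics/w22c.png

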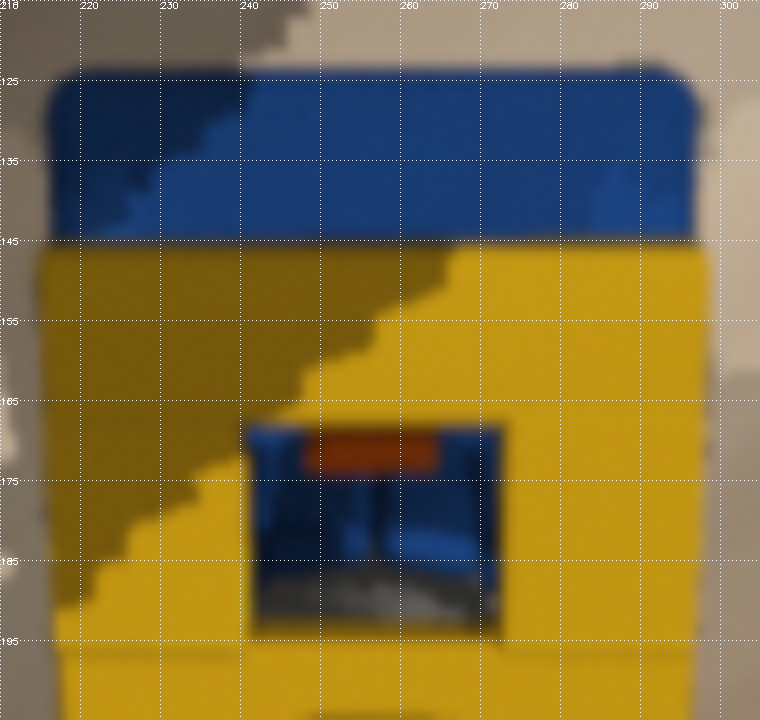

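```bash
python3 - <<'E'
from h import *
np.set_printoptions(precision=2,suppress=True)
print(cams.calibration("wrist")['T_tool_cam'][:3,3])
print("hook b tip inner",tool((257,174),18.1)[0]-37, "cover",tool((257,168),10.7)[0]-42.5,tool((257,195),10.7)[0]-27,tool((257,147),10.7)[0]-55)
print("plate end",tool((257,123.5),80.1)[0]-61)
E
sed -i 's/^cx=.*/cx=np.array([[218.5,238.8],[264.3,242.3],[222.2,228.7],[267.2,232.8]])/;s/83.5/73.5/;s/525,-270,83,/525,-270,73,/' sf.py; python3 sf.py
```

```text
[  77.14   -1.44 -140.62]
hook b tip inner -2.292625259637269 cover -2.33167548265682 -2.884122131661826 -3.003810115088058
plate end -2.148969426303168
[ 528.69 -271.15   -1.59   -8.35] [-0.16  0.48  0.43  0.86 -0.86 -0.15 -0.58 -1.41  1.14 -1.29  0.08  0.31
 -0.04  0.76 -0.48  0.15] 
 [ 527.28 -266.24   73.42   -8.49] [-0.17  0.41 -0.03  0.69  0.38 -0.28 -0.16 -0.87 -0.03  0.01]
cover-keeper in keeper axes [-2.12  4.64 75.  ]
```

>>> carry_out(
  steps=[-0.03,0,0.4,0,0,0,-1,0,0,0.4,0,0,0,-1,0,0,0.3,0,0,0,-1,0,0,0,0,0,0,-1],
  grip_force=110,
)

```text
time_s: 29.02
eef_pos: [523.7, -269.1, 78.4]
ee_rot: [-0.001, 0.075, 0.997, 0.0]
force: [-0.3, -0.3, -0.6]
grip_width: 0.131
```

```bash
python3 w.py w23; python3 -c "
from h import *
im=cams.capture('side');cv2.imwrite('pics/s23.png',grid(im[:,:,::-1].copy(),205,215,75,60,10))"
```

```text
29.0167 [ 523.66131657 -269.143508     78.42670462] [-6.73619519e-01  6.05780471e-01  1.47589259e+00  7.03306450e-05
  1.06154150e+00 -2.09461570e+00] [-0.27227181 -0.25706777 -0.56604281] 0.1313237301800718
```

View pics/s23.png

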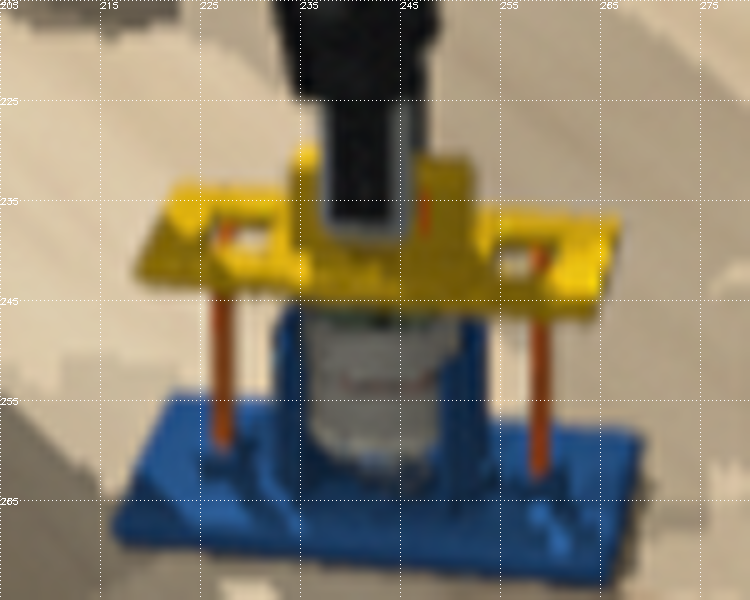

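View pics/w23.png

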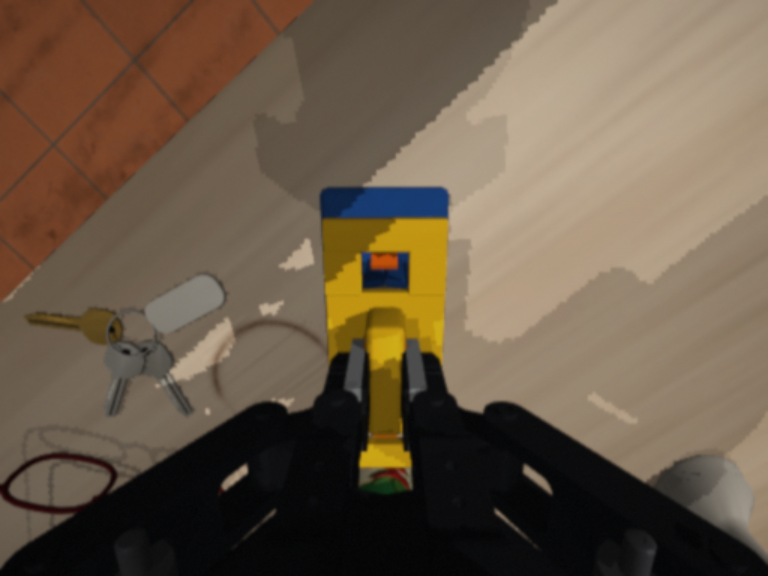

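>>> carry_out(
  steps=[0,0,0.25,0,0,0,-1,0,0,0.25,0,0,0,-1,0,0,0,0,0,0,-1],
)

```text
time_s: 29.37
eef_pos: [524.0, -269.4, 74.2]
ee_rot: [-0.0, 0.075, 0.997, 0.0]
force: [-0.3, -0.3, 1.3]
grip_width: 0.13
```

>>> carry_out(
  steps=[0,0,0.2,0,0,0,-1,0,0,0.2,0,0,0,-1,0,0,0,0,0,0,-1],
)

```text
time_s: 29.62
eef_pos: [524.4, -269.9, 71.1]
ee_rot: [0.001, 0.075, 0.997, -0.001]
force: [-1.2, -0.9, 4.7]
grip_width: 0.126
```

```bash
python3 w.py w24; python3 -c "
from h import *
im=cams.capture('side');cv2.imwrite('pics/s24.png',grid(im[:,:,::-1].copy(),205,215,75,60,10))"
```

```text
29.6167 [ 524.39586514 -269.90014226   71.13347293] [-6.73706760e-01  6.15717213e-01  1.48065648e+00 -3.03757077e-04
  1.04348907e+00 -2.09462422e+00] [-1.17322599 -0.94049085  4.73062208] 0.12638961143448862
```

View pics/s24.png

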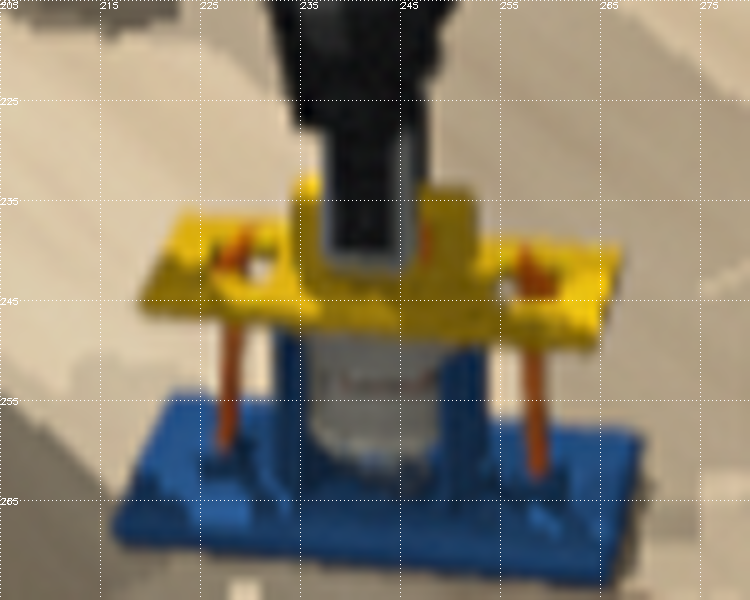

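View pics/w24.png

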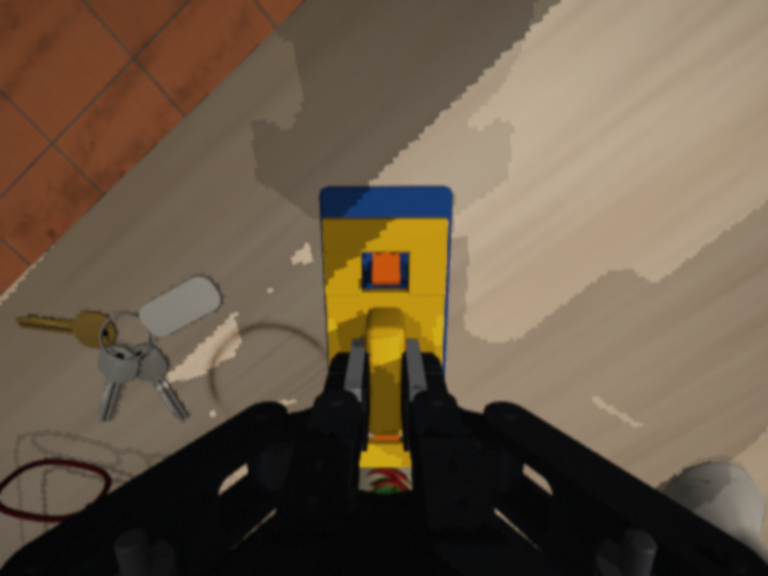

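>>> carry_out(
  steps=[0,0,0.15,0,0,0,-1,0,0,0.15,0,0,0,-1,0,0,0,0,0,0,-1],
)

```text
time_s: 29.97
eef_pos: [523.9, -269.4, 67.1]
ee_rot: [-0.0, 0.075, 0.997, 0.0]
force: [-0.2, -1.1, -1.1]
grip_width: 0.131
```

>>> carry_out(
  steps=[0,0,0.1,0,0,0,-1,0,0,0.1,0,0,0,-1,0,0,0,0,0,0,-1],
)

```text
time_s: 30.22
eef_pos: [524.0, -269.4, 65.2]
ee_rot: [-0.0, 0.075, 0.997, 0.0]
force: [-0.0, -1.0, 0.4]
grip_width: 0.132
```

```bash
python3 w.py w25; python3 -c "
from h import *
im=cams.capture('side');cv2.imwrite('pics/s25.png',grid(im[:,:,::-1].copy(),205,215,75,60,10))"
```

```text
30.2167 [ 523.98572335 -269.41694213   65.1564648 ] [-6.73619410e-01  6.23514385e-01  1.48521635e+00  1.95084039e-05
  1.03305872e+00 -2.09462302e+00] [-0.02073736 -1.03575429  0.40102635] 0.13225084314432264
```

View pics/s25.png

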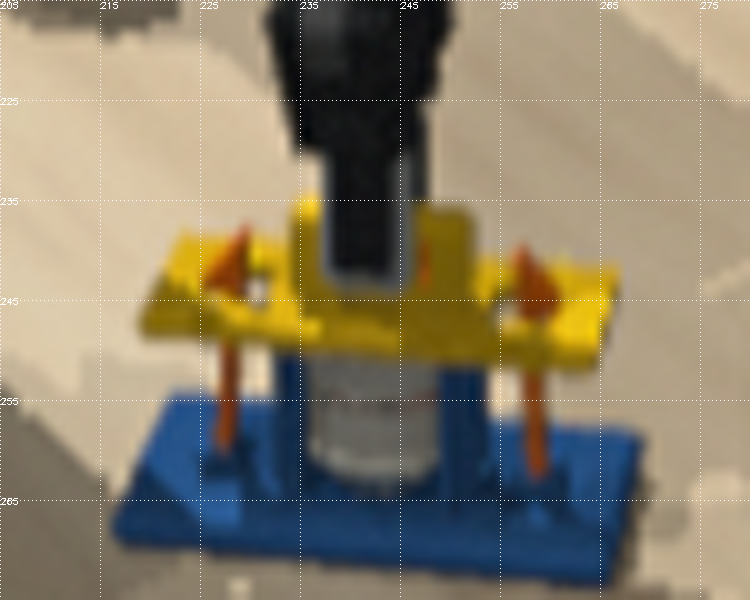

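View pics/w25.png

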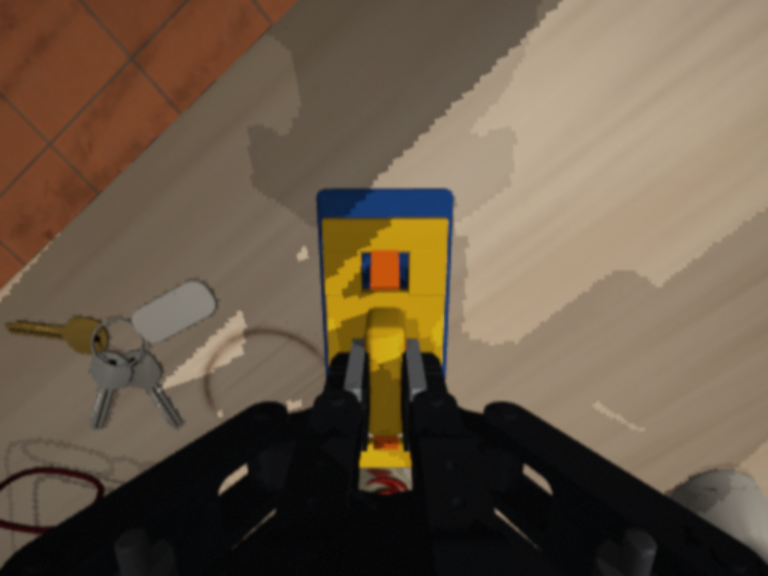

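>>> carry_out(
  steps=[0,0,0.1,0,0,0,-1,0,0,0.1,0,0,0,-1,0,0,0,0,0,0,-1],
)

```text
time_s: 30.57
eef_pos: [524.0, -269.4, 63.5]
ee_rot: [-0.0, 0.075, 0.997, 0.0]
force: [-1.6, -1.0, 1.5]
grip_width: 0.124
```

```bash
python3 w.py w26; python3 -c "
from h import *
im=cams.capture('side');cv2.imwrite('pics/s26.png',grid(im[:,:,::-1].copy(),205,215,75,60,10))"
```

```text
30.5667 [ 523.97461197 -269.35236518   63.49237905] [-6.73545905e-01  6.25742677e-01  1.48639071e+00  2.45127877e-05
  1.02975372e+00 -2.09449624e+00] [-1.55060941 -1.04875289  1.45114878] 0.12416024496911304
```

View pics/s26.png

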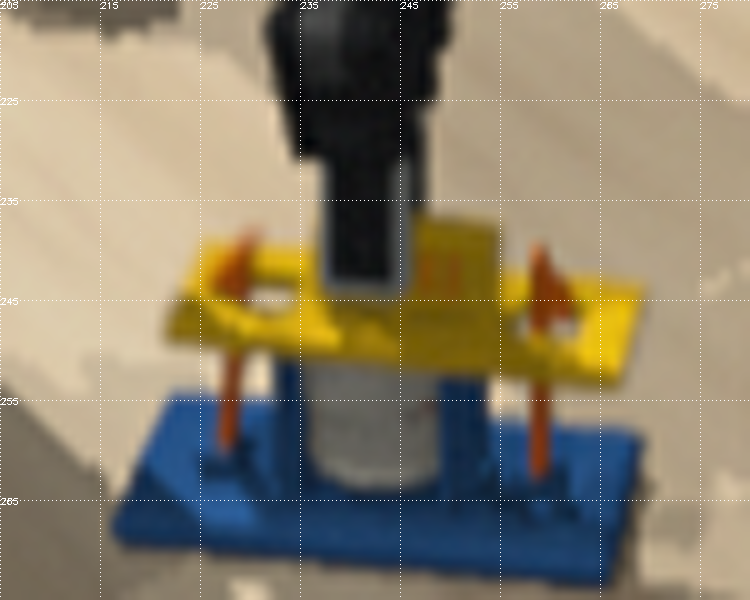

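View pics/w26.png

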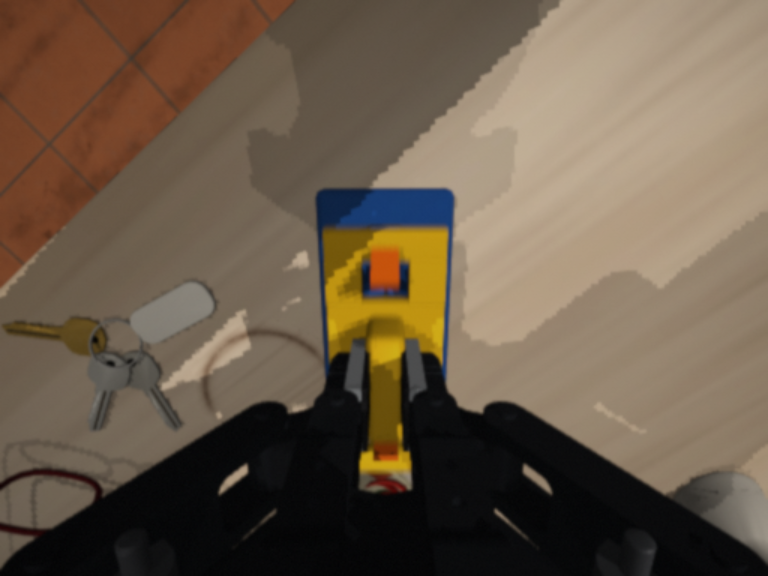

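The cover seems to have shifted toward +x in the fingers (side: right strip now at 265–269; blurred wrist view). Taking a fresh look at the settled state.

```bash
python3 w.py w27; python3 -c "
from h import *
im=cams.capture('side');cv2.imwrite('pics/s27.png',grid(im[:,:,::-1].copy(),205,215,75,60,10))
im=cv2.imread('raw_w27.png');cv2.imwrite('pics/w27c.png',grid(im,210,115,95,90,8))"
```

```text
30.6667 [ 522.63200594 -268.77796625   62.5715347 ] [-6.73811936e-01  6.26312416e-01  1.48824682e+00 -1.04934325e-03
  1.03148906e+00 -2.09477206e+00] [-3.02964033  0.15017522  0.844534  ] 0.1247298896735611
```

View pics/s27.png

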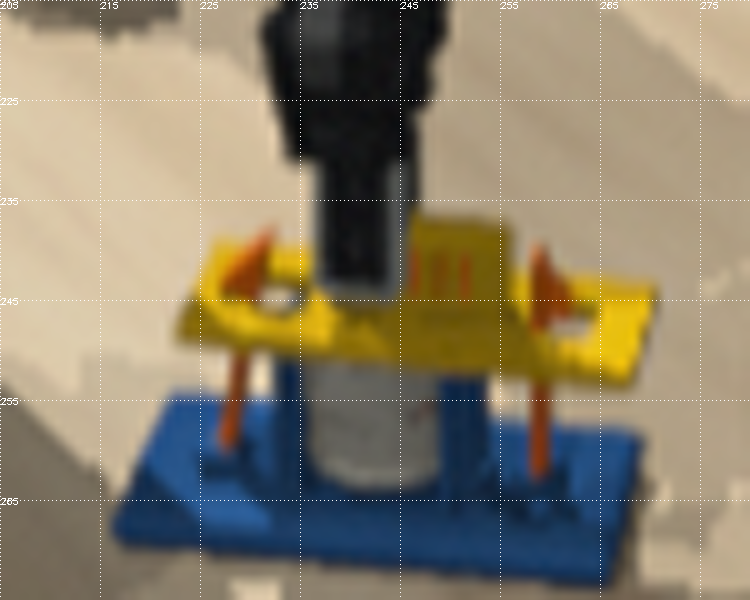

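View pics/w27c.png

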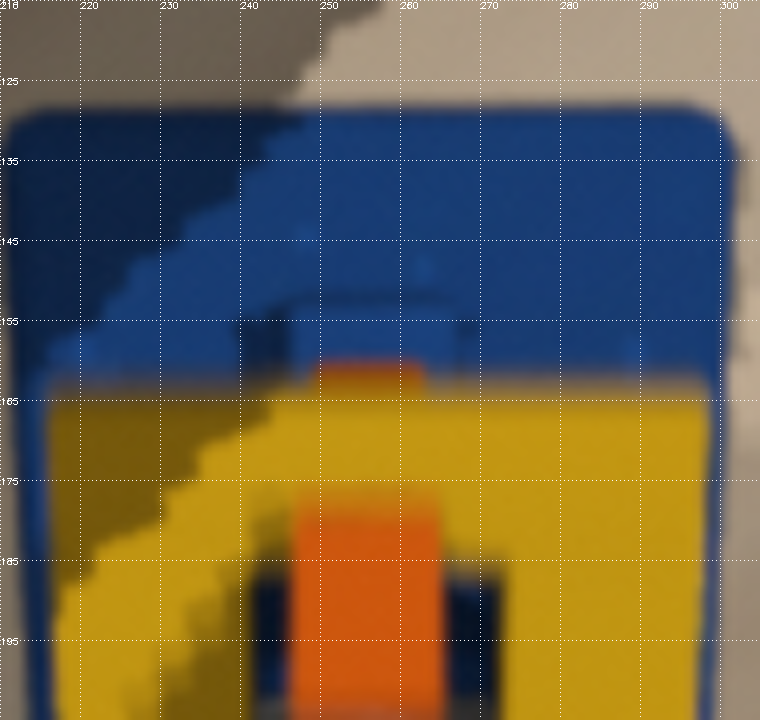

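The cover keeps creeping toward +x under the squeeze, so I'll let go, back off upward and look.

>>> carry_out(
  steps=[0,0,0,0,0,0,-0.4,0,0,0,0,0,0,-0.4,0,0,0,0,0,0,-0.4],
  grip_force=30,
)

```text
time_s: 31.02
eef_pos: [524.2, -269.4, 63.4]
ee_rot: [0.0, 0.075, 0.997, 0.0]
force: [0.4, 0.2, 0.9]
grip_width: 0.302
```

```bash
python3 w.py w28; python3 -c "
from h import *
im=cams.capture('side');cv2.imwrite('pics/s28.png',grid(im[:,:,::-1].copy(),205,215,75,60,10))"
```

```text
31.0167 [ 524.23482803 -269.40487198   63.3728559 ] [-6.73471926e-01  6.26037362e-01  1.48623259e+00  3.83543607e-04
  1.02894163e+00 -2.09460832e+00] [0.39938378 0.18954383 0.94146642] 0.30230676562866854
```

View pics/s28.png

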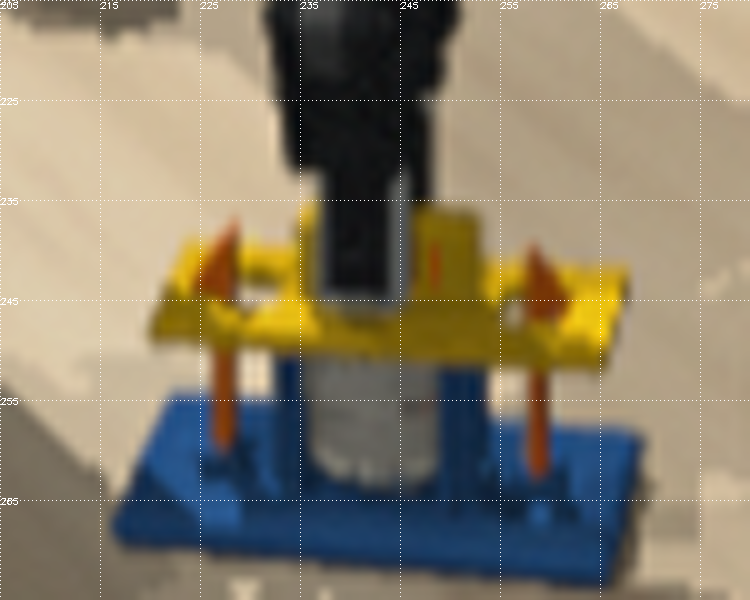

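View pics/w28.png

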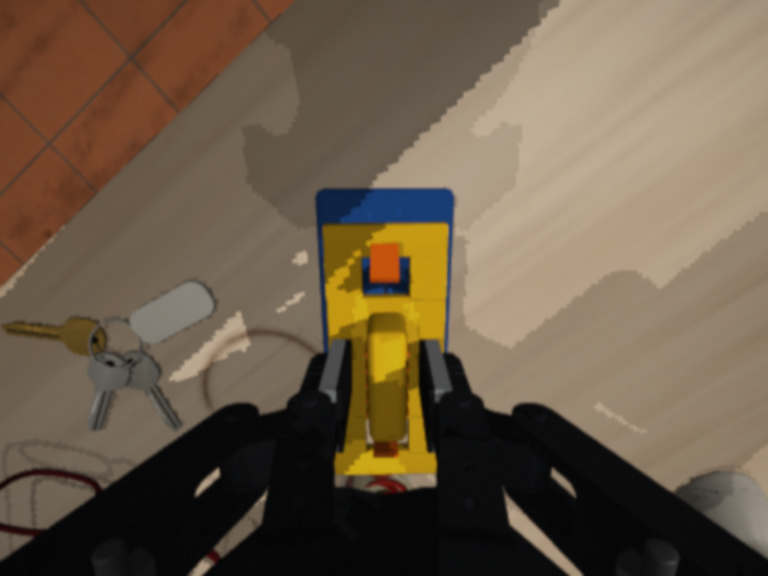

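After letting go both hooks stand upright with barbs apparently over the strips (side: barbs at (226,243) and (261,245)). Backing off to inspect.

>>> carry_out(
  steps=[0,0,0,0,0,0,0.1,0,0,0,0,0,0,0.1,0,0,-0.5,0,0,0,0.1,0,0,-1.5,0,0,0,0.1,0,0,-3,0,0,0,0.1,0,0,-3,0,0,0,0.1,0,0,-3,0,0,0,0.1,0,0,0,0,0,0,0.1,0,0,0,0,0,0,0.1],
)

```text
time_s: 31.87
eef_pos: [524.6, -269.7, 175.2]
ee_rot: [0.001, 0.075, 0.997, -0.001]
force: [-0.8, 0.2, -0.4]
grip_width: 0.552
```

```bash
python3 w.py w29; python3 -c "
from h import *
im=cams.capture('side');cv2.imwrite('pics/s29.png',grid(im[:,:,::-1].copy(),205,225,75,55,10))
im=cv2.imread('raw_w29.png');cv2.imwrite('pics/w29c.png',grid(im,215,105,80,115,7))"
```

```text
31.8667 [ 524.55688355 -269.73588595  175.16545327] [-6.73474163e-01  4.98440598e-01  1.37672500e+00  1.12259470e-04
  1.26290091e+00 -2.09460580e+00] [-0.80915951  0.16633467 -0.44938957] 0.5515784456097493
```

View pics/s29.png

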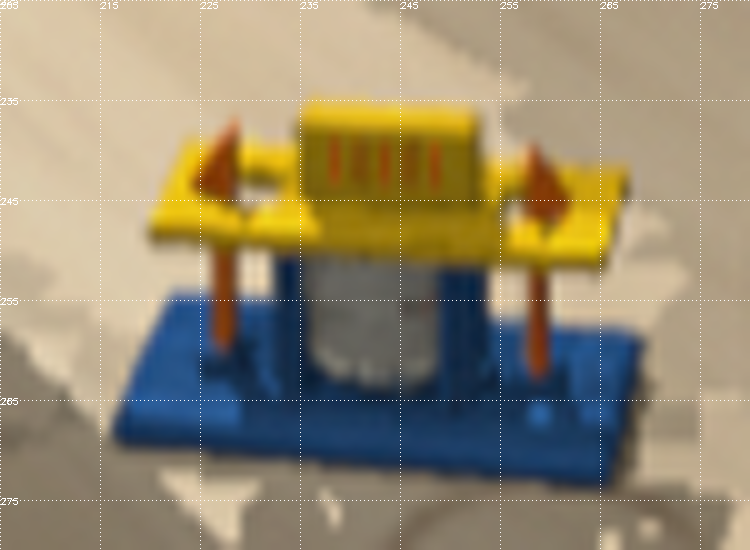

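View pics/w29c.png

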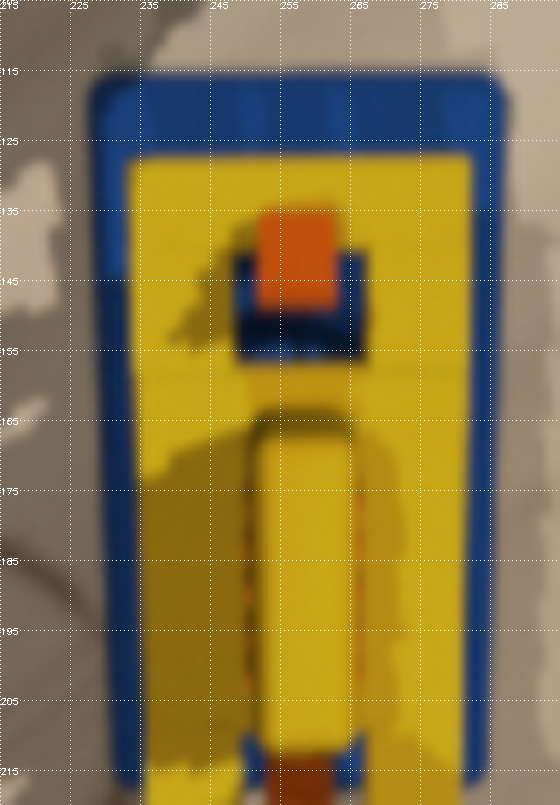

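```bash
sed -i 's/^cx=.*/cx=np.array([[220,249],[265.5,251.8],[224,239],[267.8,242.2]])/;s/(v\[2\]-73.5)\*.3/(v[2]-50.5)*.1/;s/525,-270,73,/525,-270,50,/' sf.py; python3 sf.py; python3 -c "
from h import *
im=cams.capture('top');cv2.imwrite('pics/t29.png',grid(im[:,:,::-1].copy(),330,165,60,70,10))
im=cv2.imread('raw_w29.png');cv2.imwrite('pics/w29d.png',grid(im,225,195,70,60,10))"
```

```text
[ 528.69 -271.15   -1.59   -8.35] [-0.16  0.48  0.43  0.86 -0.86 -0.15 -0.58 -1.41  1.14 -1.29  0.08  0.31
 -0.04  0.76 -0.48  0.15] 
 [ 530.22 -264.5    46.02   -8.24] [-0.12  0.14 -0.08  1.14 -0.04 -0.88  0.24 -0.56 -0.45  0.26]
cover-keeper in keeper axes [ 0.53  6.8  47.6 ]
```

View pics/t29.png

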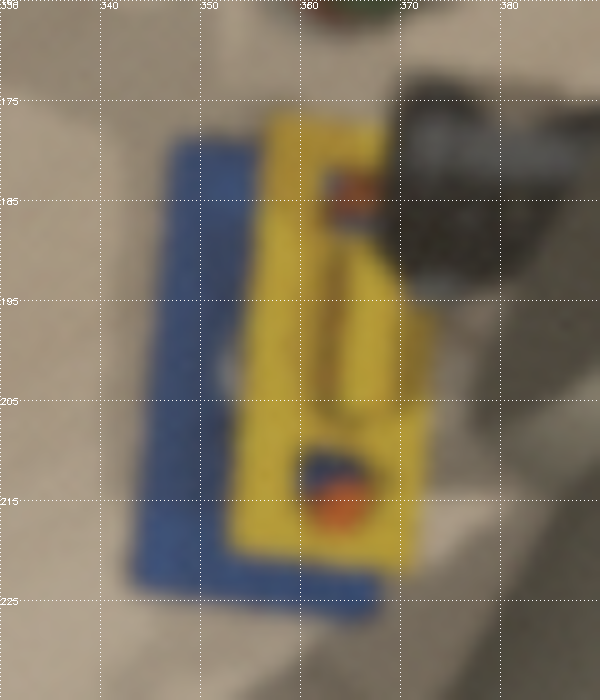

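View pics/w29d.png

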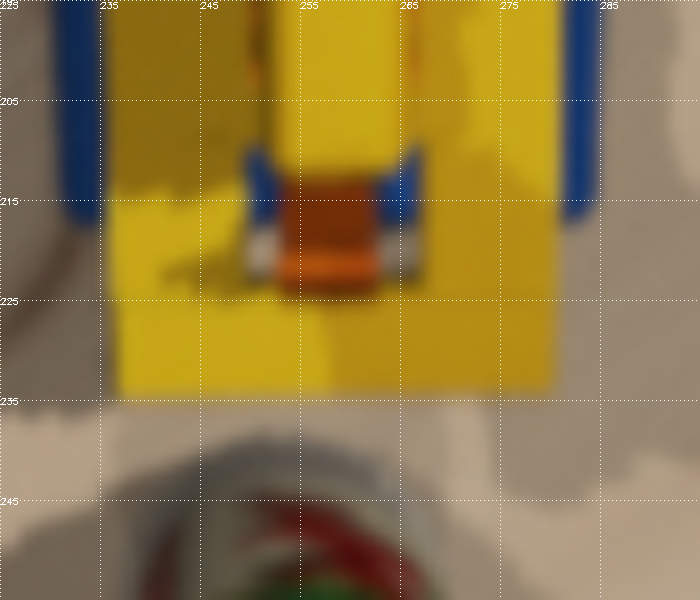

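>>> carry_out(
  steps=[-2,0,-0.5,0,0,0,0.1,-3,0,0,0,0,0,0.1,-3,0,0,0,0,0,0.1,-2,0,0,0,0,0,0.1,0,0,0,0,0,0,0.1,0,0,0,0,0,0,0.1],
)

```text
time_s: 32.52
eef_pos: [622.8, -284.0, 176.3]
ee_rot: [-0.001, 0.075, 0.997, 0.001]
force: [-0.3, -0.1, -1.1]
grip_width: 0.551
```

```bash
python3 w.py w30; python3 -c "
from h import *
im=cv2.imread('raw_w30.png');cv2.imwrite('pics/w30c.png',grid(im,215,60,80,115,7))"
```

```text
32.5167 [ 622.75998436 -283.98479937  176.25244222] [-5.98591118e-01  7.17874768e-01  1.00903914e+00  1.50343505e-05
  1.41782600e+00 -2.02012005e+00] [-0.29649506 -0.14647949 -1.1456888 ] 0.5513167534404072
```

View pics/w30c.png

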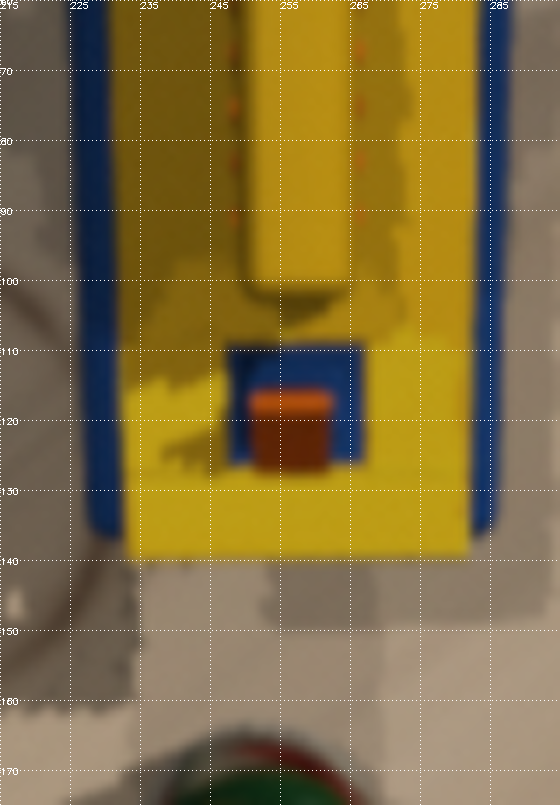

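```bash
python3 -c "
from h import *
im=cams.capture('side')[:,:,::-1]
a=cv2.resize(im[232:268,212:274],None,fx=12,fy=12,interpolation=cv2.INTER_LANCZOS4);cv2.imwrite('pics/s30.png',a)
im=cams.capture('top')[:,:,::-1];cv2.imwrite('pics/t30.png',cv2.resize(im[165:235,330:390],None,fx=8,fy=8,interpolation=cv2.INTER_CUBIC))"
```

```text
(no output)
```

View pics/s30.png

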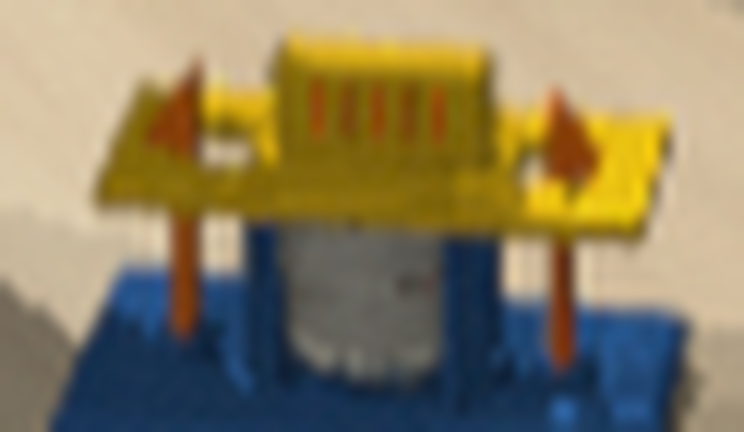

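View pics/t30.png

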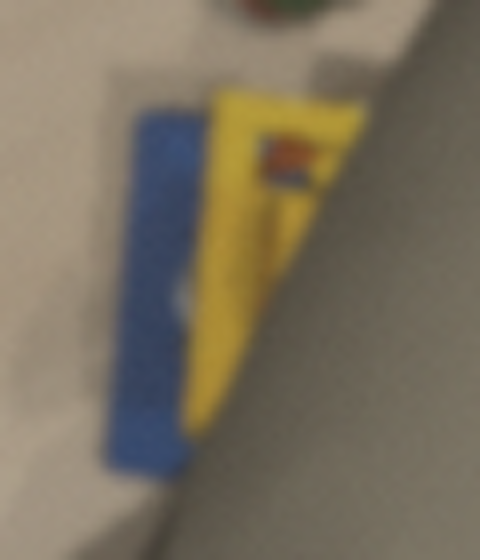

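Side view: the cover's +x end sits ~2 mm high, so hook_a likely hasn't snapped while hook_b has. I'll press straight down with shut fingers on the bar top near its +x end.

```bash
python3 -c "
from h import *
plan([540.2,-271.9,90],171.5,0)"
```

```text
now [622.071, -284.292, 178.112] psi 171.39 zdir [-0.001, 0.001, -1.0]
rot units [0.006, -0.012, -0.021] rows>= 1 each [0.006, -0.012, -0.021]
cm if shift first [8.271, -0.005, 8.82] rows 5 each [1.654, -0.001, 1.764]
cm if rot first [8.28, 0.015, 8.811] each [1.656, 0.003, 1.762]
```

>>> carry_out(
  steps=[2,0,0,0,0,0,-1,2.5,0,0,0,0,0,-1,2.3,0,0,0,0,0,-1,1.47,0,0,0,0,0,-1,0,0,2,0,0,0,-1,0,0,2.5,0,0,0,-1,0,0,2.5,0,0,0,-1,0,0,1,0,0,0,-1,0,0,0,0,0,0,-1,0,0,0,0,0,0,-1],
)

```text
time_s: 33.5
eef_pos: [541.1, -272.2, 99.3]
ee_rot: [0.0, 0.075, 0.997, -0.0]
force: [0.4, -0.0, 0.5]
grip_width: 0.001
```

```bash
python3 w.py w31; python3 -c "
from h import *
plan([540.2,-271.9,80],171.5,0)
im=cams.capture('side')[:,:,::-1]
a=cv2.resize(im[215:268,212:274],None,fx=11,fy=11,interpolation=cv2.INTER_LANCZOS4);cv2.imwrite('pics/s31.png',a)"
```

```text
33.5 [ 541.1118846  -272.17677438   99.25219821] [-6.59282224e-01  6.11919936e-01  1.40299690e+00  8.95422364e-05
  1.12616250e+00 -2.08008074e+00] [ 0.36888832 -0.04097566  0.48860648] 0.0011953248645458275
now [541.54, -272.416, 99.954] psi 171.41 zdir [0.002, -0.001, -1.0]
rot units [-0.011, 0.022, -0.018] rows>= 1 each [-0.011, 0.022, -0.018]
cm if shift first [0.144, 0.033, 1.995] rows 1 each [0.144, 0.033, 1.995]
cm if rot first [0.14, 0.031, 1.995] each [0.14, 0.031, 1.995]
```

View pics/s31.png

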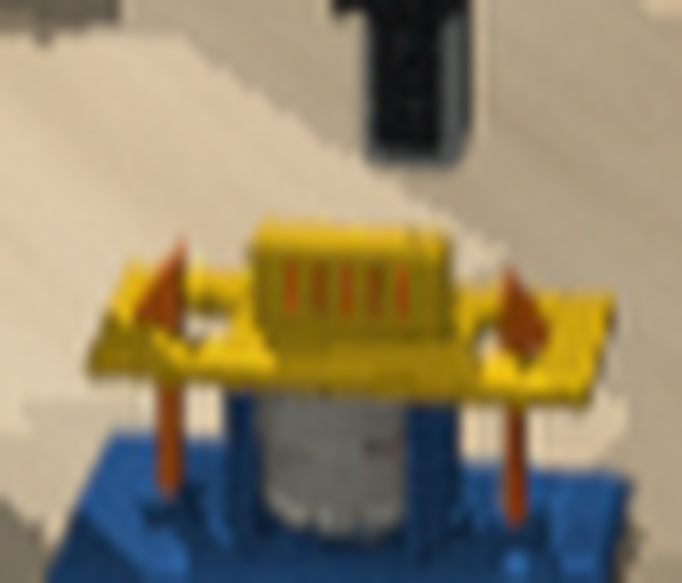

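View pics/w31.png

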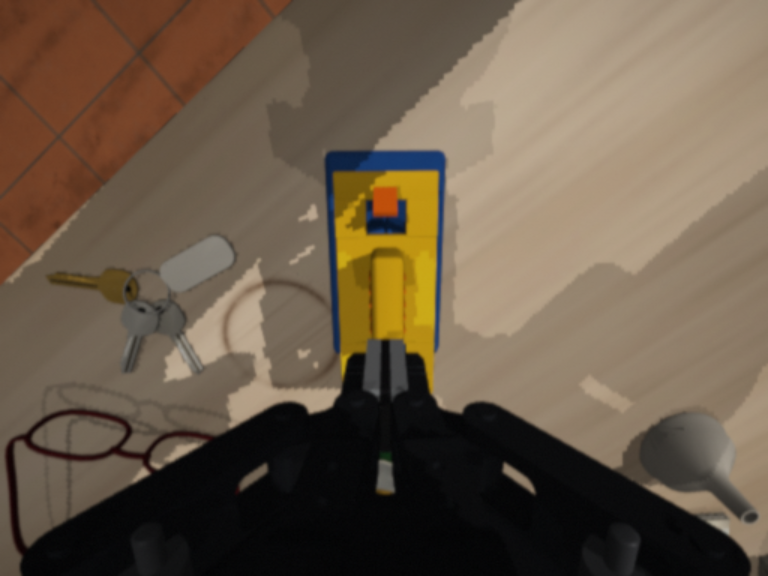

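>>> carry_out(
  steps=[0.1,0,0.8,0,0,0,-1,0,0,0.6,0,0,0,-1,0,0,0.2,0,0,0,-1,0,0,0,0,0,0,-1],
)

```text
time_s: 33.93
eef_pos: [539.9, -271.6, 81.6]
ee_rot: [-0.001, 0.075, 0.997, 0.0]
force: [-0.4, -0.9, -0.2]
grip_width: 0.003
```

>>> carry_out(
  steps=[0,0,0.15,0,0,0,-1,0,0,0.15,0,0,0,-1,0,0,0,0,0,0,-1],
)

```text
time_s: 34.18
eef_pos: [540.2, -271.9, 79.3]
ee_rot: [0.0, 0.075, 0.997, 0.0]
force: [-0.4, -0.1, 1.2]
grip_width: -0.002
```

>>> carry_out(
  steps=[0,0,0.1,0,0,0,-1,0,0,0.1,0,0,0,-1,0,0,0,0,0,0,-1],
)

```text
time_s: 34.43
eef_pos: [540.4, -272.4, 78.2]
ee_rot: [0.001, 0.075, 0.997, -0.001]
force: [-1.0, -0.4, 5.1]
grip_width: -0.004
```

>>> carry_out(
  steps=[0,0,0.1,0,0,0,-1,0,0,0,0,0,0,-1],
)

```text
time_s: 34.6
eef_pos: [540.5, -272.5, 78.1]
ee_rot: [0.001, 0.075, 0.997, -0.001]
force: [-3.2, -0.1, 11.5]
grip_width: -0.002
```

>>> carry_out(
  steps=[0,0,0.1,0,0,0,-1,0,0,0,0,0,0,-1],
)

```text
time_s: 34.77
eef_pos: [540.6, -272.6, 78.0]
ee_rot: [0.001, 0.075, 0.997, -0.001]
force: [-6.3, 2.0, 18.7]
grip_width: -0.001
```

>>> carry_out(
  steps=[0,0,0.1,0,0,0,-1,0,0,0,0,0,0,-1],
)

```text
time_s: 34.93
eef_pos: [540.7, -272.7, 77.9]
ee_rot: [0.001, 0.075, 0.997, -0.001]
force: [-7.8, 3.1, 25.2]
grip_width: -0.0
```

```bash
python3 w.py w32; python3 -c "
from h import *
im=cams.capture('side')[:,:,::-1]
a=cv2.resize(im[215:268,212:274],None,fx=11,fy=11,interpolation=cv2.INTER_LANCZOS4);cv2.imwrite('pics/s32.png',a)"
```

```text
34.9333 [ 540.67329889 -272.66677753   77.94125433] [-6.59996845e-01  6.36302283e-01  1.42323723e+00 -9.35954682e-04
  1.07873128e+00 -2.08086886e+00] [-7.79556549  3.13815164 25.23856868] -0.00010817893073457049
```

View pics/s32.png

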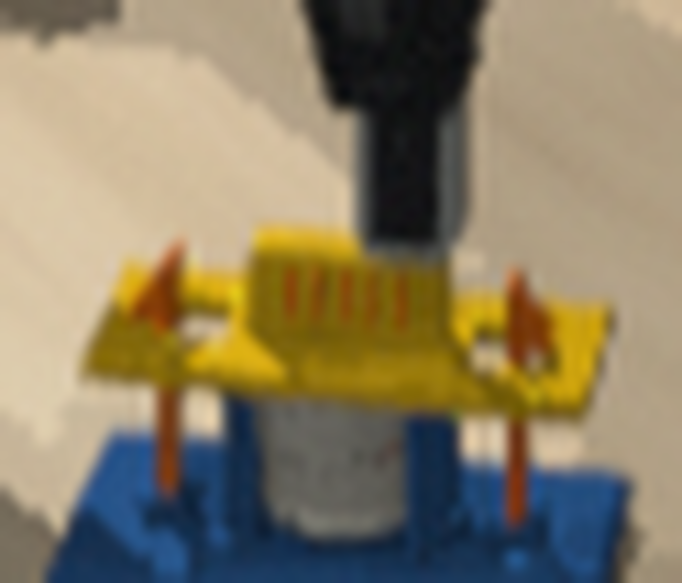

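Hook_a's tip moved out to upright and the right end dropped; the cover is now hard on the walls (bar top at 78 mm = 50+28). Backing off.

>>> carry_out(
  steps=[0,0,-0.4,0,0,0,-1,0,0,-1.5,0,0,0,-1,0,0,-3,0,0,0,-1,-1,0,-3,0,0,0,-1,-3,0,-2,0,0,0,-1,-3,0,0,0,0,0,-1,-1.5,0,0,0,0,0,-1,0,0,0,0,0,0,-1,0,0,0,0,0,0,-1],
)

```text
time_s: 35.78
eef_pos: [624.2, -284.3, 172.4]
ee_rot: [-0.001, 0.075, 0.997, 0.0]
force: [-1.2, -0.3, -0.3]
grip_width: -0.001
```

```bash
python3 w.py w33; python3 -c "
from h import *
im=cams.capture('side')[:,:,::-1]
a=cv2.resize(im[232:278,212:274],None,fx=11,fy=11,interpolation=cv2.INTER_LANCZOS4);cv2.imwrite('pics/s33.png',a);cv2.imwrite('pics/s33full.png',im)
im=cv2.imread('raw_w33.png');cv2.imwrite('pics/w33c.png',grid(im,215,60,80,110,7))"
```

```text
35.7833 [ 624.18816954 -284.32203347  172.4389952 ] [-5.97819349e-01  7.22821631e-01  1.01025400e+00  3.29190083e-05
  1.40988755e+00 -2.01922011e+00] [-1.21483222 -0.26451493 -0.30596785] -0.0005443198830415477
```

View pics/s33.png

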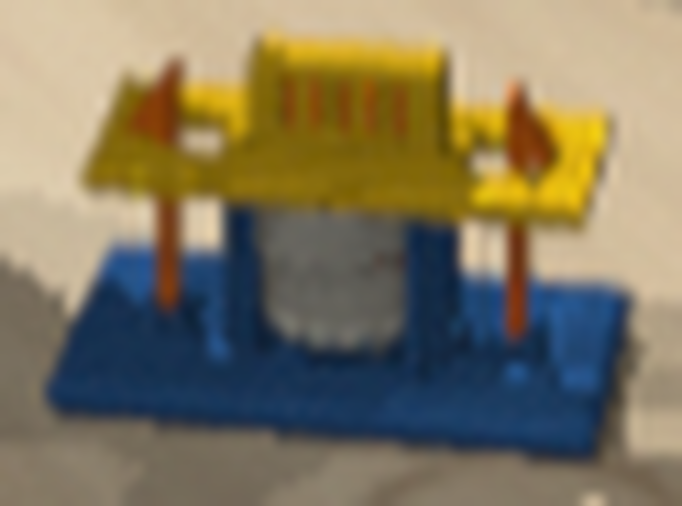

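View pics/w33c.png

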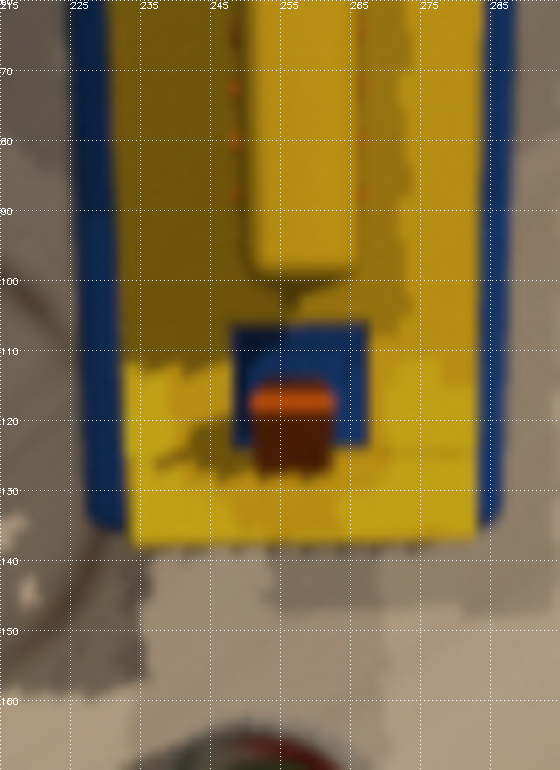

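View pics/s33full.png

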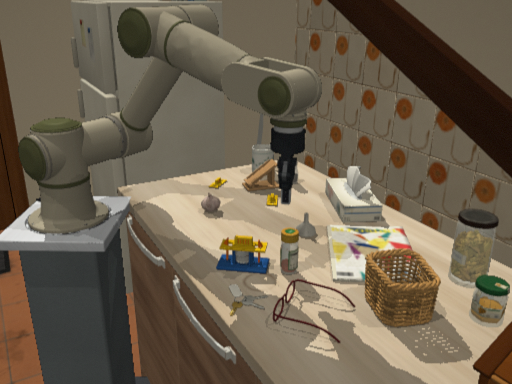

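>>> carry_out(
  steps=[2,0,0,0,0,0,-1,3,0,0,0,0,0,-1,3,0,0,0,0,0,-1,2,0,-1,0,0,0,-1,0,0,0,0,0,0,-1,0,0,0,0,0,0,-1],
)

```text
time_s: 36.38
eef_pos: [524.6, -269.8, 184.6]
ee_rot: [0.001, 0.075, 0.997, -0.0]
force: [-0.5, -0.1, -0.1]
grip_width: 0.0
```

```bash
python3 w.py w34; python3 -c "
from h import *
im=cv2.imread('raw_w34.png');cv2.imwrite('pics/w34c.png',grid(im,215,105,80,110,7))"
```

```text
36.3833 [ 524.60179232 -269.79736807  184.56580347] [-6.73531064e-01  4.91380418e-01  1.36230626e+00  1.63942114e-04
  1.28625661e+00 -2.09340229e+00] [-0.48699392 -0.13150336 -0.09436309] 0.0002985761960199141
```

View pics/w34c.png

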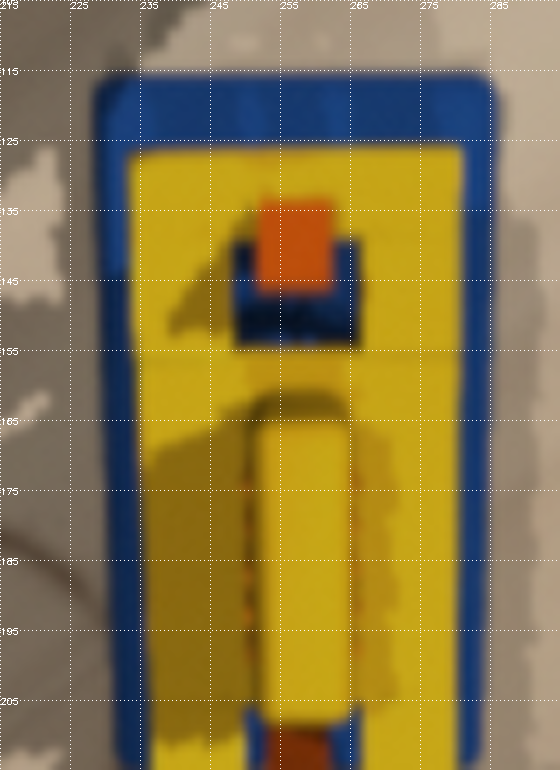

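Hook_b's barb (rows 133–146) lies well over the strip (window edge at row 139), and hook_a's was seen at rows 116–127 over its edge at row 123. Both are snapped, so I'll hand in.

```bash
python3 -c "
from rig import finish_job
print(finish_job())"
```

```text
the job is handed in; nothing more can be done
None
```

I laid the red tea light on the keeper's spring floor and the green one on top. I then lifted the yellow cover off the sloped rest and pushed it down over both hooks until they snapped. I handed the job in at about 36.4 s of robot time.

**The snap took two pushes.** On the first push the cover slid a few mm towards +x in the fingers under a strong grip (110 N). I let go. Hook_b had caught, but the cover's +x end sat about 2 mm high, so hook_a probably had not. I then pressed down on the bar top with the fingers shut, up to about 25 N, and hook_a snapped and the cover sat on the walls.

**Last checks, with the gripper clear of the keeper:**
- **Cover:** it lies level in the side view. The bar top was at about 78 mm while pressed, which matches an underside at 50 mm.
- **Hooks:** both stand upright, and the wrist pictures show both barbs over their strips.
- **Bystanders:** I never saw the gripper touch any of them. In the last full side view the garlic, funnel and jar stand where they were. The arm hid the pepper mill there; it stood in place in the close views while I lifted the cover.

The camera positions disagreed with each other by 1–3 mm throughout, and the side view by more in depth. I therefore aligned by comparing parts within the same picture.

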